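Check the sample in the leaning jar with the pen tester

ROBOT

A 6-joint arm with a two-finger parallel gripper is mounted at the origin on a cart in front of the work surface, level with it; the furniture and walls round the work are solid. World frame = base frame: x ahead of the robot, y to its left, z up, the work surface at z = 0. Lengths are in m, angles in rad, forces in N, time in s.
With the tool pointing down it reaches from about 0.25 to 0.725 m from the base axis. Payload 4 kg.
Tool frame: the origin (TCP) lies midway between the tips of the shut fingers; the grasp point (between the pads) lies 19 mm behind it; z points along the fingers, y is the line along which they close (so a half turn about z gives the same grasp; the last joint's range is limited). The gripper opens to 85 mm and grips with 20 to 120 N. Pads are 22 mm wide; open, the fingers measure 114 mm over their backs; the gripper's body (76 mm by 85 mm) begins 54 mm behind the grasp point. The pads swing forward as they close: fully open they stand 13 mm farther back than shut.
Start: joints at [-1.218, 0.241, 0.005, 1.335, 0, 1.571], TCP at [0.173, -0.469, 0.231] pointing down, gripper open.
Joint ranges: [-2.72, 2.72], [-1.05, 1.87], [-1.09, 1.28], [-1.99, 2.15], [-1.42, 1.44], [-3.14, 3.14]. Speed limits (rad/s): [2.79, 2.79, 3.14, 3.14, 3.14, 3.14].

INTERFACE

Orientations are given as a unit quaternion [x, y, z, w].
In Python, from workcell import get_obs, camera, job_done, silhouettes gives the robot as it stands. The module is installed in compiled form; this text tells all that it offers.
- The arm moves only by the tool drive_tool, never from a script. Its argument "increments" is a list of rows, each a list of 3 entries, a list of its own where there are three numbers: the shift along the world's x, y, z in mm, then the turn, a rotation vector about the world's x, y, z in degrees, then the opening, from 0 (shut) to 1 (fully open). A call has 1 to 8 rows; each row shifts and turns the commanded pose from where the row before left it; what a row does not reach is not made up. A row lasts 1/12 s, in which the tool goes at most 41.7 mm and 7.16 degrees, less where a joint would pass 70% of its speed; a pose out of reach is approached as far as the arm can. A call is refused whole if a number of a shift passes 41.7 or a number of a turn 7.16, either way. A call with a gripper value outside its range is refused whole. The fingers move at their own pace and stop on an object; the grip force is fixed at half the most. Time passes only in rows, so rows that do not move let the fingers close. It gives the time, the measured TCP pose, the force, the opening and the grip force at its end, in the units of the state.
- get_obs(): the state, without advancing time (a new reading comes with each control period).
- camera(name): name is "scene" or "top"; returns a dict with "image" (480x640x3 uint8, red, green, blue), "K" (3x3 intrinsics, pixels), "view" (4x4, takes a point from world to camera coordinates). Camera axes: x right, y down, z forward; pixel columns grow to the right and rows downward; lengths in m; the calibration is good to about 2 mm. A picture is of the moment at which its call begins. There is no depth.
- job_done(): hands the job in; it is judged then, once.
Trained networks look in a picture, given as the dict that the camera call returned (one of the last four; its "shot" number tells which), for a name from the list of things; names that differ only in an ending like _2 or _b are one class to them, and where a whole thing is asked for, a point or a joint stands for the part that bears it (a point fixed in the world has none). Each returns a list of dicts, best first, with "conf" (0 to 1); they miss things now and then, are a little off and sometimes report something else, mostly with a low value. They report only what shows in the picture. A call takes as long as a camera call. They do not tell look-alikes from the thing itself.
- silhouettes(query, picture): "region" (480x640 bool, what is visible of it) and "bbox" ([left, top, right, bottom] in pixels, round what is visible of it).
The state is a dict: "clock": time; "joint_pos": joint angles; "joint_vel": joint speeds; "tau": joint torques, N m; "eef_pos": TCP position; "tool_rot": TCP orientation; "ft_force": force on the tool from outside, world axes, zero at the start; "ft_torque": the same for the moment, N m; "grip_width": finger opening in m; "grasp_force": force on a finger pad.
Only numpy, scipy, OpenCV 4.12 (cv2) and the standard library are available. Lean on these libraries where they do the work, as an engineer would, in place of code of your own. Each camera call takes 0.05 s, during which the arm holds its last target. There are 200 camera calls.

TASK

Open the hinged lid of the leaning amber jar wide, lift the pen tester out of its stand and dip its probe into the jar, held in line with the leaning jar and reaching most of the way down without touching the bottom, for about two seconds. Then rinse the probe with a dip of about a second, halfway down or more, in the white beaker, set the tester back gently in its stand, upright and fully seated, and close the jar's lid fully. The glass tip is fragile: do not knock or press the tester against the jar or beaker; do not drop it, leave the beaker standing where it is, and do not disturb the other things.

Things in the scene. Friction and masses are not known exactly. Their poses are not given: they have to be found in the camera images.
- jar: amber glass jar leaning 32 degrees in a fixed metal holder. Origin: centre of its underside, 38 mm above the worktop; +z up its leaning axis to the mouth. 48 mm across, 80 mm tall along z, inner floor z = 6, mouth 32 mm inside, body 41 mm inside, black collar 45 mm across at the neck. It leans towards its -x side; the lid's hinge is on the +x (upper) side
- jar_stand: the jar's aluminium holder, fixed, z up: base plate 112 mm (x) by 78 mm (y) and 62 mm wide cheeks up to 60 mm high round the jar's lower part. Origin on the worktop 34 mm from below the jar's origin; the jar leans towards -x, jar y is its y
- jar_lid (a joint): black flip lid, rad: 0 closed, 2.0 wide open at its stop, where it stands nearly upright above the hinge. May start ajar. Stays where left (hinge friction 0.012 N m; no latch or spring). Disc 47 mm across, 5 mm thick, on the rim, with a thumb tab
- lid_hinge (a point): hinge axis of the lid, at jar coordinates (26, 0, 80) mm; the axis is jar y; the lid's free side lies at jar -x and swings up, turning about jar +y
- lid_tab (a point): grip point on the lid's thumb tab, 63 mm from the hinge axis (closed: at jar (-37, 0, 83.5) mm). The tab is 16 mm wide along y, 5 mm thick, stands 22 mm out from the disc, and ends 9 mm beyond this point. It can be pinched from above across its width and turns between the pads as the lid swings. Axes as the jar's when closed, turning with the lid
- tester: white pen tester, 80 g, 166 mm long, upright in its stand at the start. Origin: the probe's glass tip (lower end); +z up to its top. Probe round, 14 mm across, z = 0 to 70; body 17 mm thick along x and 30 mm wide along y from z = 70 to 158 (flat shoulder 14 x 26 mm at z = 70, tapering out to full size at 78), grey end cap to 166; display on the -x side
- tester_grip (a point): on the tester's axis at z = 130, in its white part: a point to grip across the 17 mm thickness (fingers closing along tester x), from above along the tester; axes as the tester's
- tester_stand: white stand, fixed, base 90 x 80 mm, block 54 (x) x 60 (y) mm, top at 94 mm. Origin: underside centre, z up. In the top a pocket 23 mm (x) x 36 mm (y), 12 mm deep, sharp-edged; below it a 24 mm hole for the probe. Seated, the tester's shoulder is on the pocket floor at 82 mm, its origin on the stand's axis at 12 mm, its x, y along the stand's (either way round)
- beaker: open white plastic beaker, 60 g, loose, 68 mm across the rim, 76 mm tall, 3 mm floor, 52 mm inside at the bottom, 62 mm near the rim; origin: centre of its underside
- wash_bottle: bystander: tall white wash bottle with a bent spout, 69 x 92 x 202 mm; origin at the centre of its underside
- brown_bottle: bystander: brown bottle with a cap, 66 mm across, 130 mm tall; origin at the centre of its underside
- small_bottle: bystander: white bottle with a cap, 52 mm across, 106 mm tall; origin at the centre of its underside
- timer: bystander: flat bench timer 59 x 68 x 24 mm; origin at the centre of its underside
- marker: bystander: white marker lying down, 10 x 142 x 12 mm, long along its y; origin at the centre of its underside
- petri: bystander: closed petri dish 92 mm across, 15 mm high; origin at the centre of its underside
- rack: bystander: white tube rack 124 x 77 x 29 mm; origin at the centre of its underside
Mind the look-alikes: they are no part of the job. Of the things that look like the tester, the smaller one is meant.

How it is judged:
By the outcome, as a careful person would: the job done as asked, in the order asked, and still so for the second after the job is handed in, with the robot touching nothing.
It also fails if it takes over 72 s, if anything falls off the work surface, if the arm or the gripper's body presses on something with over 40 N, if the wrist force passes 120 N, or if a joint passes its speed limit or range.

## Working session

There is one attempt and no reset: what is moved stays moved. The work goes in short steps, Python scripts to look and compute and a tool call to move; the robot and the scene stay as the last step left them, time stands still between calls to the robot, and variables do not carry over. Pictures are saved under pics/ and viewed, at most 10 in all, crops included, and the job is handed in when it is done.

Besides the shell and the picture viewer there is one more tool, called after "Emit:" by a JSON object that holds its "method" and its "body", one argument or row to a line. drive_tool: Moves the arm, as the interface text tells. Its arguments: {"type":"object","properties":{"increments":{"type":"array"}},"required":["increments"]}

```bash
mkdir -p pics; ls; python3 - <<'E'
from workcell import *
import cv2,numpy as np,pickle
o=get_obs();print(o)
for n in("scene","top"):
    c=camera(n);cv2.imwrite(f"pics/{n}0.png",c["image"][:,:,::-1]);pickle.dump({k:c[k] for k in("image","K","view")},open(n+".pkl","wb"))
    print(n,c["K"].tolist(),np.round(c["view"],4).tolist())
    for q in("jar","jar_stand","jar_lid","tester","tester_stand","beaker"):
        for s in silhouettes(q,c): print(n,q,round(s["conf"],2),s["bbox"],int(s["region"].sum()))
E
```

```text
pics
{'clock': 0.0, 'joint_pos': array([-1.21799141e+00,  2.41425846e-01,  3.71154142e-03,  1.33519127e+00,
        9.10644396e-06,  1.57081535e+00]), 'joint_vel': array([-0.00072838,  0.00033688,  0.00123025,  0.00212794, -0.00216211,
        0.0002678 ]), 'tau': array([-5.42517209e-04, -3.72317648e+01,  2.52407598e+01,  1.68121001e-02,
       -8.47307274e-05, -4.66032631e-06]), 'eef_pos': array([ 0.17254875, -0.46860653,  0.23040169]), 'tool_rot': array([ 9.84482514e-01,  1.75479534e-01, -1.80602613e-04, -1.03905712e-03]), 'ft_force': array([-0.37807793,  0.13258093,  0.37895683]), 'ft_torque': array([-0.0004035 ,  0.00256522, -0.01961816]), 'grasp_force': 0.0, 'grip_width': 0.08516778103975638}
scene [[517.2099046562478, 0.0, 314.3684306645615], [0.0, 517.2099046562478, 236.91145067260047], [0.0, 0.0, 1.0]] [[-0.6491, -0.7606, 0.0043, 0.2449], [-0.3335, 0.2795, -0.9003, 0.3112], [0.6836, -0.5859, -0.4352, 1.1491], [0.0, 0.0, 0.0, 1.0]]
scene jar 0.69 [356.6, 235.1, 369.3, 251.8] 95
scene jar_stand 0.92 [350.2, 224.5, 374.2, 269.9] 378
scene tester 0.58 [294.6, 227.6, 307.2, 282.3] 413
scene tester 0.58 [272.1, 233.9, 285.6, 307.6] 979
scene tester_stand 0.96 [287.8, 250.1, 316.8, 295.2] 913
scene tester_stand 0.58 [330.7, 213.3, 346.8, 249.3] 440
scene beaker 0.82 [169.5, 302.6, 201.4, 343.4] 1006
top [[613.5208431276774, 0.0, 311.50218410307065], [0.0, 613.5208431276774, 236.3516572380016], [0.0, 0.0, 1.0]] [[-0.0001, -1.0, 0.0038, -0.1355], [-0.9857, -0.0005, -0.1686, 0.4986], [0.1686, -0.0038, -0.9857, 1.7699], [0.0, 0.0, 0.0, 1.0]]
top jar 0.71 [354.8, 243.0, 391.6, 263.9] 481
top jar_stand 0.66 [344.3, 236.5, 393.2, 275.3] 1006
top jar_lid 0.81 [365.6, 246.8, 389.9, 264.4] 220
top tester 0.45 [228.5, 245.0, 248.0, 261.9] 177
top beaker 0.96 [140.6, 233.1, 163.7, 258.4] 519
top beaker 0.6 [345.2, 237.7, 391.5, 274.5] 973
```

```bash
python3 - <<'E'
import cv2,numpy as np
a=cv2.imread("pics/scene0.png")[180:360,150:390];cv2.imwrite("pics/s1.png",cv2.resize(a,(800,600),interpolation=cv2.INTER_CUBIC))
a=cv2.imread("pics/top0.png")[180:330,130:410];cv2.imwrite("pics/t1.png",cv2.resize(a,(800,429),interpolation=cv2.INTER_CUBIC))
E
```

```text
(no output)
```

View pics/s1.png

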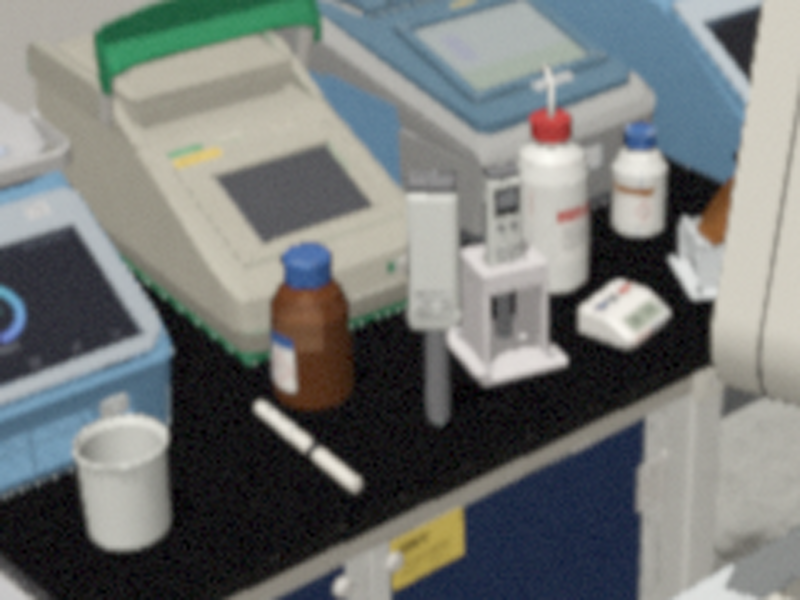

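View pics/t1.png

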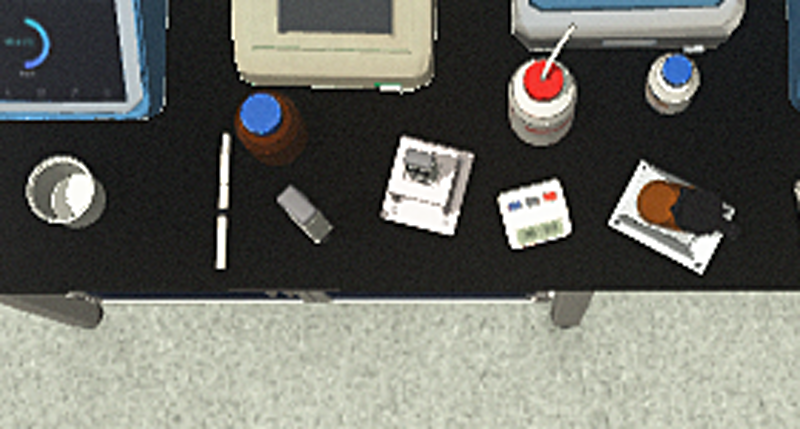

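View pics/top0.png

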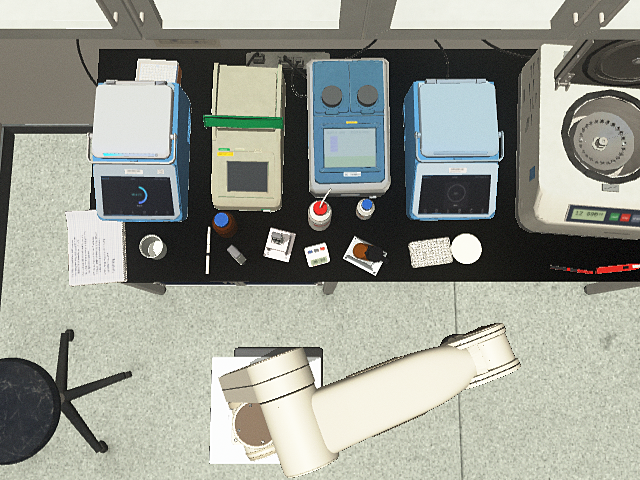

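Scene view: two look-alikes. The larger pen stands free at scene (279,270) / top (236,254). The smaller pen is in the stand at scene (301,250) / top (280,240), so that is the tester. The jar at top (368,253) is hidden by the arm in the scene view.

```bash
cat > h.py <<'E'
import numpy as np,cv2,pickle
def proj(c,P):
    P=np.atleast_2d(P);p=P@c["view"][:3,:3].T+c["view"][:3,3];u=p@c["K"].T;return u[:,:2]/u[:,2:]
def ray(c,uv,z):
    R=c["view"][:3,:3];o=-R.T@c["view"][:3,3];d=R.T@np.linalg.solve(c["K"],[uv[0],uv[1],1]);return o+d*(z-o[2])/d[2]
E
python3 - <<'E'
from h import *
c=pickle.load(open("top.pkl","rb"));s=pickle.load(open("scene.pkl","rb"))
for n,u,z in(("jarlid",(378,254),.12),("stand",(270+10,243),.0),("testertop",(277,237),.178),("beaker",(150,245),.076),("big",(238,250),.2),("timer",(317,254),.02),("petri",(466,249),.015),("brown",(222,220),.13),("wash",(320,210),.2),("smallb",(367,205),.106),("balance",(450,215),.1)): print(n,ray(c,u,z).round(3))
for k in (c,s): print(-k["view"][:3,:3].T@k["view"][:3,3])
# scene camera position, arm
a=c["image"][215:285,250:400];cv2.imwrite("pics/t2.png",cv2.resize(a,(800,373),interpolation=cv2.INTER_CUBIC)[:,:,::-1])
E
```

```text
jarlid [ 0.435 -0.322  0.12 ]
stand [ 0.486 -0.04   0.   ]
testertop [ 0.474 -0.041  0.178]
beaker [0.467 0.331 0.076]
big [0.434 0.062 0.2  ]
timer [ 0.449 -0.152  0.02 ]
petri [ 0.465 -0.598  0.015]
brown [0.53  0.117 0.13 ]
wash [ 0.544 -0.158  0.2  ]
smallb [ 0.579 -0.295  0.106]
balance [ 0.551 -0.534  0.1  ]
[ 0.19308668 -0.12854516  1.8291297 ]
[-0.52278644  0.77258519  0.77918599]
```

View pics/t2.png

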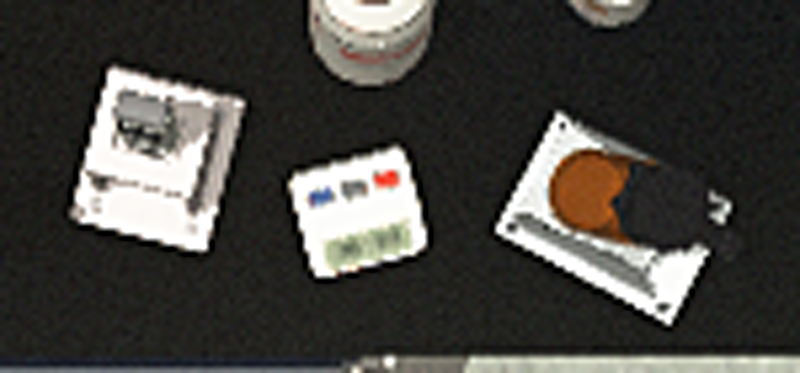

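Emit:
{"method": "drive_tool", "body": {
  "increments": [
    [[-35,-3,0],[0,0,-4],1],
    [[-35,-3,0],[0,0,-4],1],
    [[-35,-1,0],[0,0,-4],1],
    [[-35,0,0],[0,0,-4],1],
    [[-35,1,0],[0,0,-4],1],
    [[-35,2,0],[0,0,-4],1]
  ]
}}

```text
clock: 1.2
eef_pos: [-0.0388, -0.4731, 0.2314]
tool_rot: [0.999, -0.035, -0.0, 0.0]
ft_force: [-0.2, 0.3, -0.1]
grip_width: 0.0853
grasp_force: 0.0
```

```bash
python3 - <<'E'
from workcell import *
from h import *
print(get_obs()["eef_pos"],get_obs()["clock"])
for n in("scene","top"):
    ims=[]
    for i in range(4): c=camera(n);ims.append(c["image"].astype(float))
    L=[(q,x) for q in("jar","jar_stand","jar_lid","tester","tester_stand","beaker") for x in silhouettes(q,c)]
    for q,x in L: print(n,q,round(x["conf"],2),x["bbox"],int(x["region"].sum()))
    d={"image":np.mean(ims,0),"K":c["K"],"view":c["view"],"sil":L};pickle.dump(d,open(n+".pkl","wb"))
    print(np.std(ims,0).mean())
s=pickle.load(open("scene.pkl","rb"))["image"].astype(np.uint8)
cv2.imwrite("pics/s2.png",np.vstack([cv2.resize(s[200:275,325:425],(800,600),interpolation=cv2.INTER_CUBIC)])[:,:,::-1])
E
```

```text
[-0.03878071 -0.47314033  0.23144684] 1.2
scene jar 0.81 [359.7, 226.9, 378.3, 252.1] 211
scene jar 0.68 [231.4, 301.3, 254.4, 325.3] 114
scene jar_stand 0.9 [350.8, 223.8, 381.8, 271.0] 628
scene jar_lid 0.52 [358.5, 225.3, 378.7, 252.3] 293
scene jar_lid 0.48 [286.4, 250.7, 316.6, 297.5] 879
scene tester 0.93 [275.7, 230.4, 285.3, 305.7] 831
scene tester 0.57 [323.5, 263.8, 349.5, 284.1] 313
scene tester_stand 0.97 [285.7, 251.8, 317.8, 295.5] 902
scene beaker 0.69 [170.8, 304.7, 203.5, 343.5] 986
1.3110827778889598
top jar 0.66 [350.6, 243.6, 391.6, 262.3] 522
top jar_stand 0.58 [343.2, 236.5, 390.7, 278.0] 1003
top jar_stand 0.46 [306.5, 199.9, 332.6, 233.1] 595
top jar_lid 0.7 [363.9, 245.3, 389.6, 265.7] 247
top tester 0.56 [226.0, 246.6, 246.8, 264.8] 197
top tester 0.51 [269.9, 231.4, 282.3, 247.4] 125
top tester 0.4 [408.8, 238.5, 450.3, 269.8] 1040
top tester 0.32 [357.1, 200.0, 377.6, 221.1] 298
top tester_stand 0.88 [264.7, 230.8, 294.8, 261.7] 703
top beaker 0.81 [140.8, 234.8, 166.3, 258.9] 534
top beaker 0.61 [272.3, 232.3, 283.5, 245.3] 131
1.982270233863043
```

View pics/s2.png

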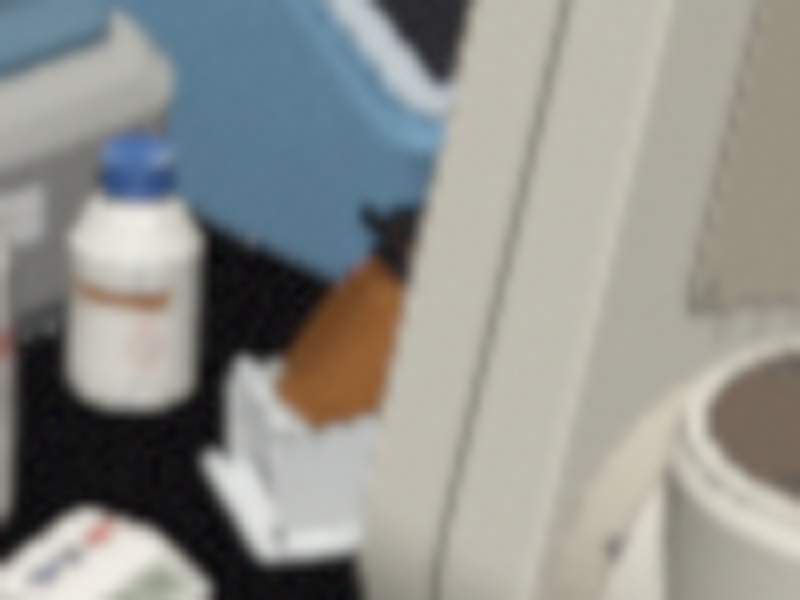

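```bash
cat >> h.py <<'E'
def rz(a): return np.array([[np.cos(a),-np.sin(a),0],[np.sin(a),np.cos(a),0],[0,0,1]])
def box(x0,x1,y0,y1,z0,z1): return np.array([[x,y,z] for x in(x0,x1) for y in(y0,y1) for z in(z0,z1)])/1e3
def poly(c,boxes,p,off,S,size):
    m=np.zeros(size,np.uint8)
    for b in boxes:
        w=b@rz(p[2]).T+[p[0],p[1],0]; q=(proj(c,w)-off+.5)*S-.5
        cv2.fillConvexPoly(m,np.round(cv2.convexHull(q.astype(np.float32))*16).astype(np.int32),1,shift=4)
    return m
def fit(c,boxes,p0,roi,thr,extra=None):
    from scipy.optimize import minimize
    S=8;x0,y0,x1,y1=roi;g=c["image"][y0:y1,x0:x1]
    v=g.min(2) if extra is None else extra(g)
    m=(cv2.resize(v.astype(np.float32),None,fx=S,fy=S,interpolation=cv2.INTER_CUBIC)>thr).astype(np.uint8)
    m=cv2.morphologyEx(m,cv2.MORPH_OPEN,np.ones((5,5)))
    n,l,st,_=cv2.connectedComponentsWithStats(m);m=(l==1+np.argmax(st[1:,4])).astype(np.uint8)
    cs,_=cv2.findContours(m,cv2.RETR_EXTERNAL,cv2.CHAIN_APPROX_NONE);cv2.drawContours(m,cs,-1,1,-1)
    f=lambda p:(m!=poly(c,boxes,(p[0],p[1],p[2]),(x0,y0),S,m.shape)).mean()*1e3
    best=min((minimize(f,p,method="Nelder-Mead",options=dict(initial_simplex=np.array([p,*(np.array(p)+np.diag([.01,.01,.1]))]),xatol=1e-5,fatol=1e-3)) for p in [p0,(p0[0]+.005,p0[1]-.005,p0[2]+.1),(p0[0]-.005,p0[1]+.005,p0[2]-.1)]),key=lambda r:r.fun)
    return best.x,best.fun,m
E
python3 - <<'E'
from h import *
c=pickle.load(open("top.pkl","rb"));s=pickle.load(open("scene.pkl","rb"))
for t in(5,8,12):
    st=[box(-45,45,-40,40,0,t),box(-27,27,-30,30,0,94)]
    p,f,m=fit(c,st,(.48,-.04,-.2),(255,222,303,270),110); print("stand top",t,p.round(4),round(f,1),m.mean())
# jar stand: min area rect
roi=(335,228,405,284);g=c["image"][228:284,335:405]
v=(cv2.resize(g.astype(np.float32),None,fx=8,fy=8,interpolation=cv2.INTER_CUBIC).max(2)>110).astype(np.uint8)
v=cv2.morphologyEx(v,cv2.MORPH_OPEN,np.ones((5,5)))
pts=np.argwhere(v)[:,::-1].astype(np.float32);r=cv2.minAreaRect(pts);b=(cv2.boxPoints(r)+.5)/8-.5+[335,228]
for t in (.004,.008): w=np.array([ray(c,q,t) for q in b]);print(w.round(4).tolist(),w.mean(0).round(4),np.linalg.norm(np.diff(w,axis=0),axis=1))
# beaker
for nm,cc,o in(("top",c,(128,222,178,270)),):
    g=cc["image"][o[1]:o[3],o[0]:o[2]];v=(cv2.resize(g.astype(np.float32),None,fx=8,fy=8,interpolation=cv2.INTER_CUBIC).min(2)>70).astype(np.uint8)
    n,l,st,_=cv2.connectedComponentsWithStats(v);m=(l==1+np.argmax(st[1:,4])).astype(np.uint8)
    e=cv2.convexHull(np.argwhere(m)[:,::-1].astype(np.float32)); print("bk bbox",(cv2.boundingRect(e.astype(np.int32))))
T=cv2.resize(c["image"][225:275,330:405].astype(np.float32),(800,533),interpolation=cv2.INTER_CUBIC).clip(0,110)*2.3
cv2.imwrite("pics/t3.png",T[:,:,::-1])
E
```

```text
stand top 5 [ 0.4805 -0.0374 -0.2474] 9.9 0.3382636176215278
stand top 8 [ 0.4801 -0.0376 -0.247 ] 12.2 0.3382636176215278
stand top 12 [ 0.4799 -0.0378 -0.241 ] 16.4 0.3382636176215278
[[0.5077, -0.2052, 0.004], [0.5078, -0.4163, 0.004], [0.363, -0.4126, 0.004], [0.363, -0.2042, 0.004]] [ 0.4354 -0.3096  0.004 ] [0.21109032 0.14485462 0.20830729]
[[0.507, -0.205, 0.008], [0.5071, -0.4156, 0.008], [0.3627, -0.4119, 0.008], [0.3626, -0.2041, 0.008]] [ 0.4349 -0.3092  0.008 ] [0.21062769 0.14453715 0.20785076]
bk bbox (87, 99, 224, 203)[ WARN:0@1.458] global loadsave.cpp:1063 imwrite_ Unsupported depth image for selected encoder is fallbacked to CV_8U.
```

View pics/t3.png

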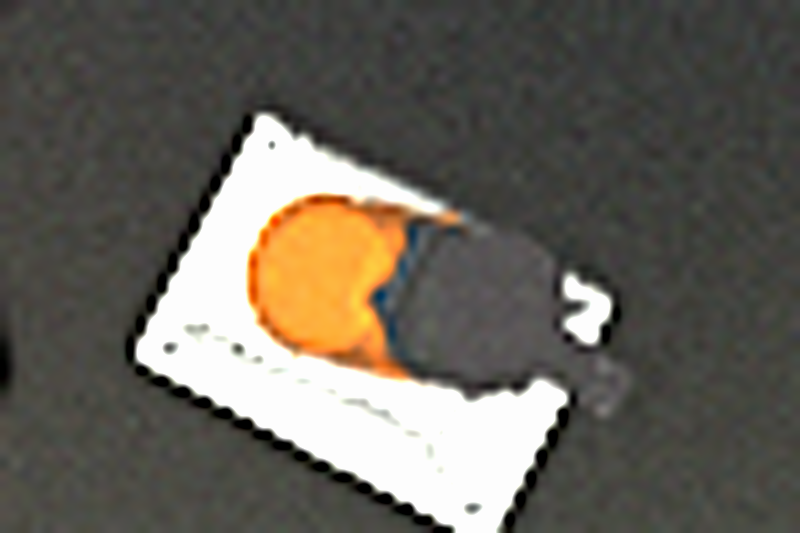

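```bash
cat >> h.py <<'E'
def jarT(p):
    """p = jar_stand x,y,yaw -> R,t of jar (m). jar origin 34 mm from stand origin at +x (leans to -x)"""
    a=np.radians(32);R=rz(p[2])@np.array([[np.cos(a),0,-np.sin(a)],[0,1,0],[np.sin(a),0,np.cos(a)]])
    return R,np.array([p[0],p[1],0])+rz(p[2])@np.array([.034,0,.038])
def lid(p,th,P):
    """points P (mm, jar coords when closed) -> world at lid angle th"""
    R,t=jarT(p);h=np.array([26,0,80.]);c,s=np.cos(th),np.sin(th)
    Q=(np.atleast_2d(P)-h)@np.array([[c,0,s],[0,1,0],[-s,0,c]]).T+h
    return Q/1e3@R.T+t
E
python3 - <<'E'
from h import *
c=pickle.load(open("top.pkl","rb"));s=pickle.load(open("scene.pkl","rb"))
x0,y0=338,230;S=8;g=c["image"][y0:282,x0:395].astype(np.float32)
v=(cv2.resize(g,None,fx=S,fy=S,interpolation=cv2.INTER_CUBIC).max(2)>100).astype(np.uint8)
n,l,st,_=cv2.connectedComponentsWithStats(v)
for i in range(1,n):
    if st[i,4]>300: print(st[i,:5]/[8,8,8,8,64]+[x0,y0,0,0,0])
keep=[i for i in range(1,n) if st[i,4]>300 and st[i,1]+st[i,3]<v.shape[0]]
pts=np.argwhere(np.isin(l,keep))[:,::-1].astype(np.int32);h=cv2.convexHull(pts)
m=np.zeros_like(v);cv2.fillConvexPoly(m,h,1)
from scipy.optimize import minimize
for t in(4,8):
    b=[box(-56,56,-39,39,0,t)]
    f=lambda p:(m!=poly(c,b,p,(x0,y0),S,m.shape)).mean()*1e3
    best=min((minimize(f,q,method="Nelder-Mead",options=dict(initial_simplex=np.array([q,*(np.array(q)+np.diag([.01,.01,.1]))]),xatol=1e-5,fatol=1e-3)) for q in [(.438,-.31,a) for a in(.9,1.1,1.3,-2,)]),key=lambda r:r.fun)
    print("jarstand",t,best.x.round(4),best.fun,m.mean())
p=best.x
R,t=jarT(p)
print("jar origin",t,"hinge",lid(p,0,[26,0,80]),"axis",R[:,2], "neg x",-R[:,0])
for nm,k in(("top",c),("scene",s)):
    print(nm,"hinge px",proj(k,lid(p,0,[26,0,80])).round(1),"mouth",proj(k,lid(p,0,[0,0,80])).round(1))
    for th in(0,.2,.4,.6,.8): print(th,proj(k,lid(p,th,[[-37,0,83.5],[-46,-8,83.5],[-46,8,83.5],[-21,0,86],[2,23,86],[2,-23,86]])).round(1).tolist())
E
```

```text
[342.875    235.875     40.25      40.25     655.890625]
[383.       251.         4.125      6.125     13.984375]
jarstand 4 [ 0.4476 -0.295   1.076 ] 6.194121120107962 0.33514676113360325
jarstand 8 [ 0.4472 -0.2947 -2.0656] 3.347461201079622 0.33514676113360325
jar origin [ 0.4310944  -0.32466408  0.038     ] hinge [[ 0.44075539 -0.30676002  0.11962175]] axis [0.25164527 0.46635725 0.8480481 ] neg x [ 0.40271662  0.74632761 -0.52991926]
top hinge px [[372.5 252. ]] mouth [[365.1 249.1]]
0 [[354.3, 244.5], [350.5, 245.9], [353.1, 241.1], [358.4, 245.9], [368.6, 241.5], [361.1, 255.6]]
0.2 [[353.1, 243.1], [349.1, 244.3], [351.7, 239.4], [357.7, 245.0], [368.4, 241.0], [360.9, 255.2]]
0.4 [[352.6, 242.0], [348.5, 243.0], [351.1, 238.1], [357.5, 244.2], [368.5, 240.7], [361.0, 254.9]]
0.6 [[352.9, 241.2], [348.7, 242.2], [351.4, 237.2], [358.0, 243.8], [369.0, 240.6], [361.4, 254.9]]
0.8 [[354.0, 240.9], [349.9, 241.8], [352.6, 236.9], [359.0, 243.7], [369.7, 240.6], [362.2, 254.9]]
scene hinge px [[377.5 227.3]] mouth [[370.4 232. ]]
0 [[359.7, 237.9], [358.0, 240.6], [356.5, 238.4], [363.7, 234.4], [367.7, 227.2], [372.3, 233.4]]
0.2 [[358.3, 234.6], [356.3, 236.9], [354.8, 234.7], [362.8, 231.8], [367.5, 225.8], [372.1, 232.0]]
0.4 [[357.6, 231.0], [355.5, 232.8], [354.1, 230.6], [362.6, 229.1], [367.5, 224.3], [372.2, 230.5]]
0.6 [[357.8, 227.2], [355.7, 228.5], [354.2, 226.3], [362.9, 226.2], [367.9, 222.8], [372.5, 229.0]]
0.8 [[358.8, 223.4], [356.7, 224.1], [355.3, 222.0], [363.9, 223.4], [368.6, 221.4], [373.2, 227.6]]
```

```bash
python3 - <<'E'
from h import *
c=pickle.load(open("top.pkl","rb"));s=pickle.load(open("scene.pkl","rb"))
p=(.4472,-.2947,1.076);R,t=jarT(p)
print("jar origin",t,"hinge",lid(p,0,[26,0,80]),"axis",R[:,2])
for nm,k in(("top",c),("scene",s)):
    print(nm,"hinge px",proj(k,lid(p,0,[26,0,80])).round(1))
    for th in(0,.15,.3,.45,.6,.8): print(th,proj(k,lid(p,th,[[-37,0,83.5],[-46,-8,83.5],[-46,8,83.5],[-24,0,86],[-24,0,80],[2,23,86],[2,-23,86]])).round(1).tolist())
# overlay
def ov(k,roi,S,segs):
    x0,y0,x1,y1=roi;im=cv2.resize(k["image"][y0:y1,x0:x1].astype(np.float32),None,fx=S,fy=S,interpolation=cv2.INTER_CUBIC).clip(0,255)
    if k is c: im=np.clip(im*2,0,255)
    im=np.ascontiguousarray(im[:,:,::-1].astype(np.uint8))
    for P,col in segs:
        q=np.round(((proj(k,P)-[x0,y0]+.5)*S-.5)*16).astype(np.int32);cv2.polylines(im,[q],False,col,1,shift=4)
    return im
a=np.linspace(0,2*np.pi,40)
segs=[(jR:=lid(p,0,np.c_[24*np.cos(a),24*np.sin(a),0*a]),(0,255,0)),(lid(p,0,np.c_[22.5*np.cos(a),22.5*np.sin(a),80+0*a]),(255,255,0))]
for th,col in((0,(0,0,255)),(.3,(255,0,255)),(.6,(255,0,0))):
    segs.append((lid(p,th,np.r_[np.c_[23.5*np.cos(a),23.5*np.sin(a),86+0*a]]),col));segs.append((lid(p,th,[[-23,-8,83.5],[-46,-8,83.5],[-46,8,83.5],[-23,8,83.5]]),col))
st=(.4802,-.0376,-.247)
def rect(x,y,z): return np.array([[x,y,z],[x,-y,z],[-x,-y,z],[-x,y,z],[x,y,z]])/1e3@rz(st[2]).T+[st[0],st[1],0]
sg=[(rect(45,40,0),(0,255,0)),(rect(45,40,8),(0,200,200)),(rect(27,30,94),(0,0,255)),(rect(11.5,18,94),(255,0,0)),(rect(8,14.5,178),(255,0,255)),(rect(8.5,15,90),(255,0,255))]
A=ov(c,(340,230,395,280),7,segs);B=ov(s,(340,215,395,275),6,segs)
C=ov(c,(262,225,300,268),7,sg);D=ov(s,(280,220,322,300),5,sg)
W=np.zeros((600,800,3),np.uint8)
def put(im,x,y):
    im=im[:600-y,:800-x];W[y:y+im.shape[0],x:x+im.shape[1]]=im
put(B,0,0);put(A,0,300) if 0 else None
im=A;put(im,390,0);put(C,390,352) if 0 else None
put(cv2.resize(C,None,fx=.85,fy=.85),540,352);put(cv2.resize(D,None,fx=.6,fy=.6) if 0 else D[:240*1+160],335,352) if 0 else put(D[:,:200],330,360)
cv2.imwrite("pics/ov.png",W)
E
```

```text
jar origin [ 0.46334498 -0.26477777  0.038     ] hinge [[ 0.45368445 -0.28268208  0.11962175]] axis [-0.25163344 -0.46636363  0.8480481 ]
top hinge px [[363.9 247.5]]
0 [[380.0, 258.2], [383.5, 257.2], [380.9, 262.1], [377.4, 256.2], [376.2, 255.9], [367.2, 258.9], [374.7, 244.7]]
0.15 [[381.6, 258.4], [385.3, 257.5], [382.8, 262.4], [378.5, 256.3], [377.5, 256.1], [367.6, 258.9], [375.1, 244.7]]
0.3 [[382.8, 258.4], [386.7, 257.5], [384.2, 262.5], [379.3, 256.2], [378.6, 256.2], [367.9, 258.8], [375.4, 244.5]]
0.45 [[383.6, 258.2], [387.7, 257.3], [385.1, 262.2], [379.7, 255.9], [379.3, 256.1], [367.9, 258.6], [375.4, 244.3]]
0.6 [[383.9, 257.7], [388.1, 256.7], [385.5, 261.7], [379.8, 255.4], [379.7, 255.7], [367.8, 258.3], [375.3, 244.0]]
0.8 [[383.7, 256.7], [387.9, 255.6], [385.2, 260.6], [379.4, 254.5], [379.6, 255.0], [367.4, 257.7], [374.9, 243.4]]
scene hinge px [[368.9 228.1]]
0 [[385.6, 235.5], [387.0, 235.6], [388.7, 237.8], [382.8, 233.2], [381.7, 234.7], [378.6, 232.9], [373.8, 226.6]]
0.15 [[387.0, 232.9], [388.6, 232.6], [390.3, 234.8], [383.8, 231.0], [382.9, 232.7], [378.9, 231.8], [374.2, 225.5]]
0.3 [[388.0, 230.2], [389.7, 229.5], [391.5, 231.7], [384.4, 228.8], [383.8, 230.5], [379.1, 230.6], [374.3, 224.5]]
0.45 [[388.6, 227.3], [390.4, 226.3], [392.2, 228.5], [384.7, 226.5], [384.4, 228.3], [379.1, 229.5], [374.3, 223.4]]
0.6 [[388.7, 224.5], [390.6, 223.1], [392.4, 225.3], [384.7, 224.3], [384.6, 226.1], [378.9, 228.5], [374.2, 222.3]]
0.8 [[388.2, 220.9], [390.1, 219.0], [391.9, 221.1], [384.1, 221.5], [384.4, 223.2], [378.4, 227.1], [373.7, 221.0]]
```

View pics/ov.png

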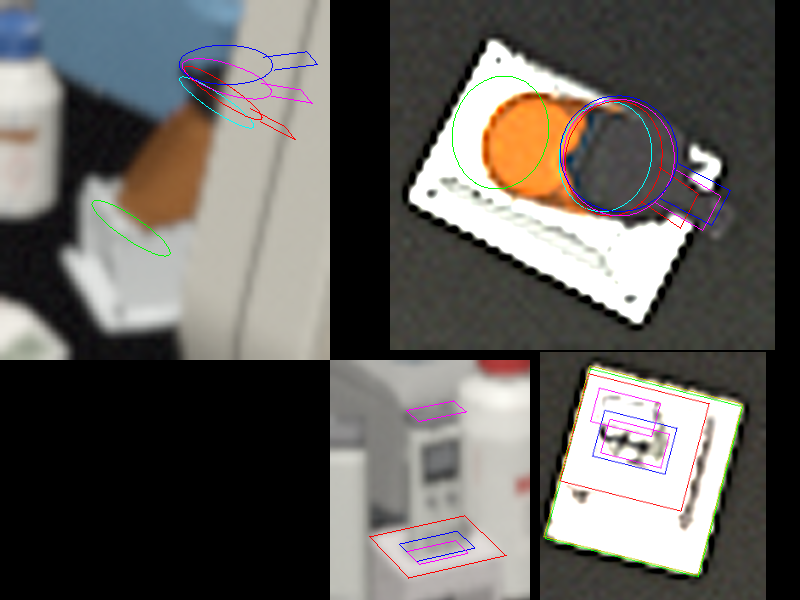

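Emit:
{"method": "drive_tool", "body": {
  "increments": [
    [[-35,3,5],[0,0,-4],1],
    [[-35,6,5],[0,0,-4],1],
    [[-34,9,5],[0,0,-4],1],
    [[-33,12,5],[0,0,-4],1],
    [[-32,15,5],[0,0,-4],1],
    [[-31,18,5],[0,0,-4],1],
    [[-29,21,5],[0,0,-4],1],
    [[0,0,0],[0,0,0],1]
  ]
}}

```text
clock: 2.87
eef_pos: [-0.2709, -0.3864, 0.2673]
tool_rot: [0.96, -0.279, -0.002, 0.0]
ft_force: [-0.3, -0.2, 0.5]
grip_width: 0.0854
grasp_force: 0.0
```

```bash
python3 - <<'E'
from workcell import *
from h import *
out=[]
for n,N in(("scene",12),("top",12)):
    ims=[]
    for i in range(N): c=camera(n);ims.append(c["image"].astype(float))
    pickle.dump({"image":np.mean(ims,0),"K":c["K"],"view":c["view"]},open(n+".pkl","wb"));out.append(np.mean(ims,0))
print(get_obs()["joint_pos"],get_obs()["clock"])
f=lambda a,S:(np.clip(cv2.resize(a.astype(np.float32),None,fx=S,fy=S,interpolation=cv2.INTER_CUBIC),0,255)/255)**.5*255
A=f(out[0][215:275,340:395],7);B=f(out[1][230:280,342:394],7.5)
W=np.zeros((420,800,3),np.uint8);W[:A.shape[0],:A.shape[1]]=A;W[:375,395:395+390]=B[:375,:390]
cv2.imwrite("pics/z.png",W[:,:,::-1])
E
```

```text
[-2.17087873e+00  1.71195896e-01  8.30122184e-03  1.40790087e+00
 -2.84163900e-05  1.52563409e+00] 4.0667
```

View pics/z.png

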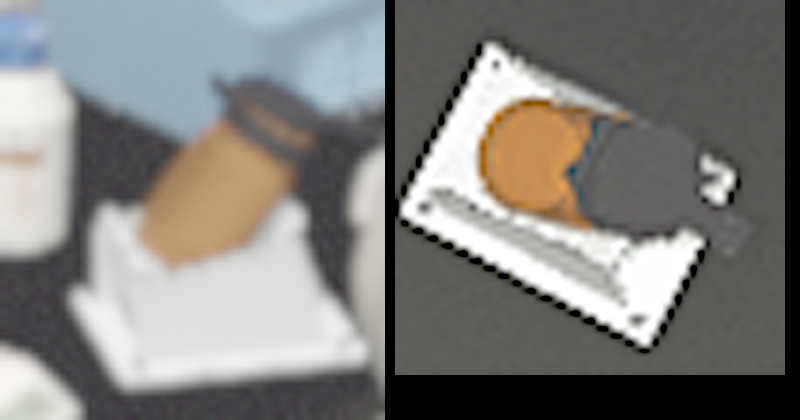

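```bash
python3 - <<'E'
from h import *
c=pickle.load(open("top.pkl","rb"));s=pickle.load(open("scene.pkl","rb"))
np.set_printoptions(linewidth=250)
print("top lid max-chan");print(c["image"][243:266,364:394].max(2).astype(int))
print("scene max-chan");print(s["image"][222:244,366:392].max(2).astype(int))
print("scene b-r");print((s["image"][222:244,366:392,2]-s["image"][222:244,366:392,0]).astype(int))
print("top tester");print(c["image"][228:250,266:290].max(2).astype(int))
E
```

```text
top lid max-chan
[[104 112 144 147 132  90  50  33  26  27  27  30  28  31  28  28  28  30  29  31  29  29  26  30  28  30  28  28  30  29]
 [ 73  84  73  75 102 121 134  87  46  32  28  29  30  29  28  30  29  29  29  28  30  28  30  30  28  30  30  29  30  30]
 [111  84  90  82  54  41  57  94 101  58  36  29  30  27  29  28  30  29  29  28  28  28  29  28  30  28  27  27  30  30]
 [155 110 111 101  30  39  41  38  27  36  45  49  34  28  34  28  29  30  30  30  30  29  28  29  28  31  29  30  29  31]
 [151 168 129 134  33  48  33  34  38  38  41  39  41  41  41  37  29  28  26  26  30  28  30  29  29  30  29  30  30  30]
 [153 167 138  96  43  43  32  39  41  38  41  39  38  40  40  40  40  32  28  26  30  30  30  28  28  29  30  31  30  29]
 [167 172 164  39  47  33  37  39  40  39  37  39  38  40  39  39  41  41  24  25  24  26  28  29  29  28  31  31  30  29]
 [169 173 124  42  38  31  42  39  39  39  40  39  41  38  39  40  38  41  26  52  20  21  27  28  29  30  28  31  29  27]
 [170 123  52  50  32  41  40  41  38  38  40  40  38  39  41  40  38  37  33 157  65  44  17  25  
[... 7971 characters left out ...]
7  79]
 [255 255 255 254 255 255 255 240 227 231 130  59  59 137 242 150 196 185 255 255 255 255  70  81]
 [255 255 254 253 253 254 255 255 255 255 255 241 163 131 165 255 254 230 255 255 255 255  73  86]
 [255 255 255 254 253 253 253 254 254 255 255 255 255 255 255 240 255 252 255 255 255 255  75 118]
 [255 255 255 255 255 255 254 254 253 253 254 255 255 255 255 255 254 253 254 255 255 136  78 168]
 [135 165 224 255 255 255 255 255 255 254 254 253 253 253 253 253 253 253 253 255 255  72  82 172]
 [255 108  83  76 135 163 248 243 255 255 255 255 255 254 254 254 253 253 254 255 255  72  85 198]
 [255 141  88  75 184 198 188 193 194 176 247 241 255 255 255 255 255 255 255 255 212  77 120 193]]
```

```bash
cat > fitlid.py <<'E'
from h import *
from scipy.optimize import minimize
a=np.linspace(0,2*np.pi,48,endpoint=False)
D=np.vstack([np.c_[23.5*np.cos(a),23.5*np.sin(a),z+0*a] for z in(80.5,85.5)])
T=box(-45.5,-20,-8,8,81,86)*1e3
def run(c,s,cols,rows,mask,off,S=6):
    def P(q): return (.4472+q[0]*np.cos(1.076)-q[1]*np.sin(1.076),-.2947+q[0]*np.sin(1.076)+q[1]*np.cos(1.076),1.076)
    def parts(q):
        p=P(q);th=q[2]; h=[cv2.convexHull(proj(s,lid(p,th,X)).astype(np.float32))[:,0] for X in(D,T)]
        up=[]
        for x in cols:
            best=1e3
            for k in h:
                for i in range(len(k)):
                    A,B=k[i],k[(i+1)%len(k)]
                    if (A[0]-x)*(B[0]-x)<=0 and A[0]!=B[0]: best=min(best,A[1]+(B[1]-A[1])*(x-A[0])/(B[0]-A[0]))
            up.append(best if best<1e3 else rows[0]+8)
        m=np.zeros(mask.shape,np.uint8)
        for X in(D,T):
            k=(proj(c,lid(p,th,X))-off+.5)*S-.5;cv2.fillConvexPoly(m,np.round(cv2.convexHull(k.astype(np.float32))*16).astype(np.int32),1,shift=4)
        return np.array(up)-rows,(m!=mask).sum()/S/S
    f=lambda q:(lambda r,n:(np.clip(r,-4,4)**2).sum()+n*.3)(*parts(q))
    best=min((minimize(f,(d,e,t),method="Nelder-Mead",options=dict(initial_simplex=np.array([(d,e,t),(d+.006,e,t),(d,e+.004,t),(d,e,t+.15)]))) for d in(-.006,-.014) for e in(0,.004) for t in(.05,.25)),key=lambda r:r.fun)
    return best.x,best.fun,parts(best.x),P(best.x)
E
python3 - <<'E'
from fitlid import *
c=pickle.load(open("top.pkl","rb"));s=pickle.load(open("scene.pkl","rb"))
S=6;x0,y0=360,240
v=cv2.GaussianBlur(c["image"].max(2).astype(np.float32),(0,0),.6)
v=cv2.resize(v[y0:268,x0:394],None,fx=S,fy=S,interpolation=cv2.INTER_LINEAR)
m=((v>34.5)&(v<60)).astype(np.uint8);m=cv2.morphologyEx(m,cv2.MORPH_OPEN,np.ones((9,9)));m=cv2.morphologyEx(m,cv2.MORPH_CLOSE,np.ones((9,9)))
n,l,st,ce=cv2.connectedComponentsWithStats(m);i=1+np.argmax(st[1:,4]);m=(l==i).astype(np.uint8);print(st[i]/[6,6,6,6,36]+[x0,y0,0,0,0],ce[i]/6+[x0,y0])
cols=np.array([374,376,378,380,382,384,385]);rows=np.array([225.6,225.3,225.6,226.4,227.8,229.2,230.0])
for cc in (cols,): 
    r=run(c,s,cc,rows,m,(x0,y0));print(r)
# orange lateral check, scene+top: axis
p=r[3];R,t=jarT(p)
print("axis px scene",proj(s,[t+R@[0,0,.03],t+R@[0,0,.06]]),"top",proj(c,[t+R@[0,0,.03],t+R@[0,0,.06]]))
for k in(235,240,245,250): 
    o=s["image"][k,:,2]-s["image"][k,:,0];u=np.where(o[350:392]<-35)[0]+350;print("scene row",k,u.min(),u.max())
    i=int(k); q=[ (lambda e:e)(proj(s,t+R@[0,0,z])[0]) for z in np.linspace(-.02,.1,121)];q=np.array(q);print(" axis col",np.interp(-k,-q[:,1],q[:,0]) if q[0,1]<q[-1,1] else np.interp(k,q[::-1,1],q[::-1,0]))
E
```

```text
[365.66666667 245.          23.5         19.33333333 258.5       ] [376.06452826 254.53988466]
(array([-0.00774955, -0.00076908,  0.15549314]), np.float64(11.920840868032046), (array([-0.79654934, -0.12359531,  0.23562315,  0.29171023, -0.06768306,
       -0.18755623, -0.54684191]), np.float64(35.97222222222222)), (np.float64(0.4441969487816096), np.float64(-0.3018853115186849), 1.076))
axis px scene [[368.97751466 244.39927096]
 [374.34317026 236.53569227]] top [[363.28167055 250.71381609]
 [368.97152206 252.03064365]]
scene row 235 368 375
 axis col 375.391038681692
scene row 240 363 381
 axis col 371.97932513175414
scene row 245 361 377
 axis col 368.56761158181627
scene row 250 361 373
 axis col 365.15589803187834
```

Emit:
{"method": "drive_tool", "body": {
  "increments": [
    [[34,2,-2],[0,0,4.7],0.6],
    [[34,2,-2],[0,0,4.7],0.6],
    [[34,2,-2],[0,0,4.7],0.6],
    [[34,2,-2],[0,0,4.7],0.6],
    [[34,2,-2],[0,0,4.7],0.6],
    [[34,2,-2],[0,0,4.7],0.6],
    [[34,2,-2],[0,0,4.7],0.6],
    [[34,2,-2],[0,0,4.7],0.6]
  ]
}}

```text
clock: 4.73
eef_pos: [0.0072, -0.3728, 0.2505]
tool_rot: [0.999, 0.052, -0.0, 0.0]
ft_force: [0.2, -1.4, 0.5]
grip_width: 0.0509
grasp_force: 0.0
```

Emit:
{"method": "drive_tool", "body": {
  "increments": [
    [[34,2,-2],[0,0,4.7],0.6],
    [[34,2,-2],[0,0,4.7],0.6],
    [[34,2,-2],[0,0,4.7],0.6],
    [[34,2,-2],[0,0,4.7],0.6],
    [[34,2,-2],[0,0,4.7],0.6],
    [[34,2,-2],[0,0,4.7],0.6],
    [[34,2,-2],[0,0,4.7],0.6],
    [[34,2,-2],[0,0,4.7],0.6]
  ]
}}

```text
clock: 5.4
eef_pos: [0.2795, -0.3568, 0.2344]
tool_rot: [0.928, 0.372, -0.0, 0.0]
ft_force: [-0.1, -0.6, -0.2]
grip_width: 0.0517
grasp_force: 0.0
```

Emit:
{"method": "drive_tool", "body": {
  "increments": [
    [[34,2,-2],[0,0,4.7],0.6],
    [[34,2,-2],[0,0,4.7],0.6],
    [[34,2,-2],[0,0,4.7],0.6],
    [[34,2,-2],[0,0,4.7],0.6],
    [[0,0,0],[0,0,0],0.6],
    [[0,0,0],[0,0,0],0.6]
  ]
}}

```text
clock: 5.9
eef_pos: [0.415, -0.3486, 0.2253]
tool_rot: [0.856, 0.518, -0.0, -0.001]
ft_force: [0.4, 0.5, -0.0]
grip_width: 0.0512
grasp_force: 0.0
```

Emit:
{"method": "drive_tool", "body": {
  "increments": [
    [[3,2,-34],[0,0,-0.8],0.5],
    [[3,3,-34],[0,0,0],0.5],
    [[0,0,-34],[0,0,0],0.5],
    [[0,0,-25],[0,0,0],0.5],
    [[0,0,-10],[0,0,0],0.5],
    [[0,0,0],[0,0,0],0.4]
  ]
}}

```text
clock: 6.4
eef_pos: [0.417, -0.3431, 0.087]
tool_rot: [0.86, 0.51, -0.001, -0.003]
ft_force: [-0.6, 0.8, 0.1]
grip_width: 0.0342
grasp_force: 0.0
```

```bash
python3 - <<'E'
from workcell import *
from h import *
p=(.4438,-.3011,1.076)
c=camera("top");s=camera("scene");o=get_obs();print(o["eef_pos"],o["clock"],o["ft_force"])
im=[]
for k,th in((c,.2),(s,.2)):
    u=proj(k,lid(p,th,[-37,0,83.5]))[0];x,y=u.astype(int);S=10 if k is c else 10
    a=np.ascontiguousarray(cv2.resize(k["image"][y-28:y+28,x-19:x+19],None,fx=S,fy=S,interpolation=cv2.INTER_CUBIC)[:,:,::-1])
    a=(np.clip(a/255.,0,1)**.6*255).astype(np.uint8)
    for P,col in((lid(p,th,[[-23,-8,83.5],[-46,-8,83.5],[-46,8,83.5],[-23,8,83.5]]),(255,0,255)),(o["eef_pos"],(0,255,0)),(lid(p,th,[26,0,80]),(0,0,255))):
        for q in proj(k,P): cv2.circle(a,tuple(np.round((q-[x-19,y-28]+.5)*S).astype(int).tolist()),3,col,-1)
    im.append(a)
cv2.imwrite("pics/g.png",np.hstack(im))
E
```

```text
[ 0.41972396 -0.34496986  0.0905655 ] 6.5 [ 0.19491546 -0.80788137  0.32239791]
```

View pics/g.png

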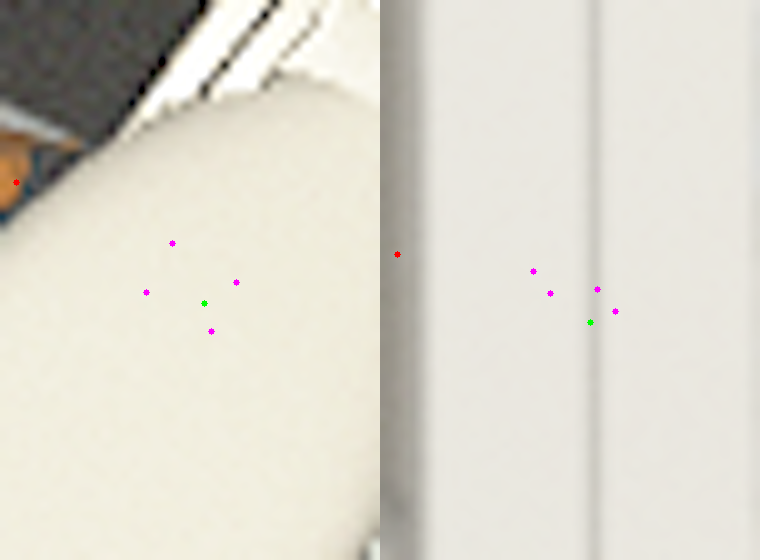

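The arm hides the tab in both views, so I'll go by feel: close, and check the width and the forces.

Emit:
{"method": "drive_tool", "body": {
  "increments": [
    [[0,0,0],[0,0,0],0.27],
    [[0,0,0],[0,0,0],0.22],
    [[0,0,0],[0,0,0],0.17],
    [[0,0,0],[0,0,0],0.12],
    [[0,0,0],[0,0,0],0.12],
    [[0,0,0],[0,0,0],0.12]
  ]
}}

```text
clock: 7.0
eef_pos: [0.4198, -0.3442, 0.0899]
tool_rot: [0.86, 0.511, 0.0, 0.0]
ft_force: [-2.5, 1.1, 3.2]
grip_width: 0.0136
grasp_force: 58.6
```

Emit:
{"method": "drive_tool", "body": {
  "increments": [
    [[-0.6,-1,5.6],[0,0,0],0.12],
    [[-0.5,-1.1,5.6],[0,0,0],0.12],
    [[-0.1,-0.2,5.7],[0,0,0],0.12],
    [[-0.1,-0.2,5.7],[0,0,0],0.12],
    [[0.4,0.7,5.7],[0,0,0],0.12],
    [[0.4,0.7,5.7],[0,0,0],0.12]
  ]
}}

```text
clock: 7.5
eef_pos: [0.42, -0.343, 0.1221]
tool_rot: [0.859, 0.511, 0.001, -0.002]
ft_force: [5.5, 4.8, -12.1]
grip_width: 0.0137
grasp_force: 65.3
```

Emit:
{"method": "drive_tool", "body": {
  "increments": [
    [[0.9,1.6,5.5],[0,0,0],0.12],
    [[0.9,1.6,5.4],[0,0,0],0.12],
    [[1.3,2.4,5],[0,0,0],0.12],
    [[1.3,2.4,5],[0,0,0],0.12],
    [[1.7,3.1,4.6],[0,0,0],0.12],
    [[1.7,3.1,4.5],[0,0,0],0.12],
    [[2,3.7,3.9],[0,0,0],0.12],
    [[2,3.8,3.8],[0,0,0],0.12]
  ]
}}

```text
clock: 8.17
eef_pos: [0.4308, -0.323, 0.161]
tool_rot: [0.86, 0.511, -0.0, -0.001]
ft_force: [2.2, 1.6, -12.5]
grip_width: 0.0137
grasp_force: 58.7
```

Emit:
{"method": "drive_tool", "body": {
  "increments": [
    [[2.3,4.2,3],[0,0,0],0.12],
    [[2.3,4.3,3],[0,0,0],0.12],
    [[2.5,4.7,2.2],[0,0,0],0.12],
    [[2.6,4.7,2.1],[0,0,0],0.12],
    [[2.1,3.9,1.1],[0,0,0],0.12],
    [[2.1,3.9,1],[0,0,0],0.12],
    [[1.6,3,0.4],[0,0,0],0.12],
    [[0,0,0],[0,0,0],0.12]
  ]
}}

```text
clock: 8.83
eef_pos: [0.4485, -0.2957, 0.1759]
tool_rot: [0.86, 0.511, 0.001, 0.003]
ft_force: [0.7, -0.7, -0.6]
grip_width: 0.0104
grasp_force: 0.0
```

Emit:
{"method": "drive_tool", "body": {
  "increments": [
    [[0,0,30],[0,0,0],0.12],
    [[0,0,35],[0,0,0],0.12],
    [[2,20,35],[0,0,2],0.3],
    [[4,38,10],[0,0,2.4],0.6],
    [[4,38,0],[0,0,2.5],0.8],
    [[4,38,0],[0,0,2.5],0.8],
    [[4,38,0],[0,0,2.5],0.8],
    [[4,38,0],[0,0,2.5],0.8]
  ]
}}

```text
clock: 9.5
eef_pos: [0.47, -0.0841, 0.2862]
tool_rot: [0.789, 0.615, 0.002, 0.003]
ft_force: [0.8, -0.4, 0.9]
grip_width: 0.0682
grasp_force: 0.0
```

```bash
python3 - <<'E'
from workcell import *
from h import *
for n,N in(("scene",4),("top",4)):
    c={};ims=[]
    for i in range(N): c=camera(n);ims.append(c["image"].astype(float))
    pickle.dump({"image":np.mean(ims,0),"K":c["K"],"view":c["view"]},open(n+"2.pkl","wb"))
print(get_obs()["eef_pos"],get_obs()["clock"])
c=pickle.load(open("top2.pkl","rb"));s=pickle.load(open("scene2.pkl","rb"))
np.set_printoptions(linewidth=250)
p=(.4438,-.3011,1.076)
for th in(1.6,1.8,2.0): print(th,*[proj(k,lid(p,th,[[-45.5,0,83.5],[-21,-15,80],[-21,15,80],[2,23,85],[2,-23,85]])).round(1).tolist() for k in(c,s)])
print("top");print(c["image"][232:262,354:384].max(2).astype(int))
print("scene");print(s["image"][196:236,362:386].max(2).astype(int))
E
```

```text
[ 0.4688537  -0.08638947  0.28426529] 9.9
1.6 [[379.1, 250.9], [377.6, 245.8], [372.6, 255.3], [365.6, 256.0], [373.2, 241.6]] [[382.9, 207.8], [377.9, 213.1], [381.0, 217.0], [376.5, 223.8], [371.7, 217.7]]
1.8 [[375.0, 248.4], [375.0, 244.1], [370.0, 253.6], [364.1, 255.1], [371.7, 240.7]] [[378.7, 206.5], [375.3, 212.1], [378.4, 216.0], [375.0, 223.6], [370.3, 217.5]]
2.0 [[370.4, 245.8], [372.2, 242.5], [367.1, 252.0], [362.5, 254.3], [370.2, 239.9]] [[374.3, 206.0], [372.4, 211.7], [375.5, 215.6], [373.4, 223.7], [368.7, 217.6]]
top
[[ 25  22  28  24  23  25  25  23  25  23  23  25  23  28  24  26  28  25  25  28  27  23  23  27  27  23  28  23  25  24]
 [ 25  29  24  27  25  26  24  23  24  25  24  22  24  24  27  23  23  23  22  25  23  24  23  26  25  23  22  22  27  23]
 [ 23  24  25  23  24  26  22  25  26  22  25  24  25  24  25  25  29  24  26  24  23  26  25  21  24  24  27  28  23  24]
 [ 32  29  14  19  22  26  26  25  26  23  27  24  24  27  23  25  23  26  24  25  24  26  23  23  26  27  23  22  26  25]
 [ 99  87  47  21  18  24  25  24  27  24  23  23  27  23  26  2
[... 6401 characters left out ...]
7 146]
 [165 168 166 166 166 164 155 149 147 147 147 146 146 146 146 146 146 146 145 146 145 146 146 147]
 [168 170 167 166 166 164 157 148 147 146 146 145 147 146 146 146 146 147 147 146 147 146 145 147]
 [165 169 167 167 166 163 156 149 146 147 147 146 145 146 145 146 146 146 146 146 146 146 146 146]
 [157 167 167 167 166 164 157 148 147 146 146 147 145 146 146 147 145 146 147 146 147 146 147 146]
 [145 164 167 167 166 165 156 148 148 146 147 146 147 146 146 146 146 146 146 146 147 146 147 146]
 [141 162 166 167 167 164 158 149 146 146 146 147 148 145 146 146 147 146 146 147 146 146 148 146]
 [137 160 166 167 166 164 158 149 147 146 146 146 146 146 147 147 145 146 145 146 146 146 145 146]]
```

```bash
python3 - <<'E'
from h import *
from scipy.optimize import least_squares
np.set_printoptions(linewidth=250)
c=pickle.load(open("top2.pkl","rb"))
d=c["image"][...,0]-c["image"][...,2]
print(d[246:264,364:386].astype(int))
a=1.076;R0=rz(a)
S=8;x0,y0=364,244
v=cv2.resize(d[y0:266,x0:388].astype(np.float32),None,fx=S,fy=S,interpolation=cv2.INTER_LINEAR)
m=(v>28).astype(np.uint8)
n,l,st,ce=cv2.connectedComponentsWithStats(m)
for i in range(1,n): 
    if st[i,4]>200: print(i,st[i]/[8,8,8,8,64]+[x0,y0,0,0,0],ce[i]/8+[x0,y0])
for dd in(-.004,-.008,-.012):
    p=(.4472+dd*np.cos(a),-.2947+dd*np.sin(a),a)
    t=np.linspace(0,2*np.pi,13)[:-1]
    print(dd,"mouth c",proj(c,lid(p,0,[0,0,80])).round(1),"inner r16",proj(c,lid(p,0,np.c_[16*np.cos(t),16*np.sin(t),80+0*t])).round(1).tolist())
E
```

```text
[[116  75  77  66  -9  -2  -1   1   0   3   2   1   2   2   2   2   2   2   1   2   2   1]
 [112 131  97  93  -7   0   2   3   1   3  -1   2   1   0  -2   2   0   2   2   1   0   0]
 [119 130  98   0  -3   0   0   0   3   2   2   1   0  -3   0  -2   1   1   2   2   1   1]
 [127 138  79 -13   0   1   2   0   1   0   2   2   0  -7  68  -3   0   2  -1   2   1   3]
 [131 137  11  -6   0   1   2  -2   5   2   0   0  -7  13 126  53  -8   3   1   2   2   1]
 [133  87 -11  -1   1   2   0   3   0   0  -3   6  -9  62  66 130 -14   0   4   2   0   1]
 [ 85 -22  -5   0   3   2   1   2   0  -4   0  61  47  95  72 143 -14   0   4   3   1   7]
 [ 60 -14  -3   3   0   0   1   0  -4  -6  53  79 130  91  79 142  -1  -3   1   1   0   3]
 [149 -11  -5   2   0   0  -2  -4   0  26 105  45 107  91  76 143  -1   0   2   2   4   0]
 [139  42  -9   0   0   3   8  -4  48 102 100  62  93  86  75 139 -15   2   5   4   0   0]
 [ 77 104  -6  -2  -8  63  69  40  94  89 100  71  91  82 108  72  -8   3   2   5   0   0]
 [ 82  93  10  -9  -8 107  91  87  87  86  67  79  81  83 131  -1  -1   3   3   5   0   2]
 [ 66  7
[... 714 characters left out ...]
0.004 mouth c [[371.6 252.5]] inner r16 [[367.6, 249.9], [366.8, 252.7], [367.3, 255.5], [369.0, 257.5], [371.3, 258.1], [373.7, 257.3], [375.5, 255.2], [376.3, 252.4], [375.8, 249.6], [374.2, 247.6], [371.8, 246.9], [369.4, 247.8]]
-0.008 mouth c [[372.8 253.2]] inner r16 [[368.9, 250.5], [368.1, 253.4], [368.6, 256.1], [370.2, 258.1], [372.5, 258.8], [374.9, 258.0], [376.7, 255.9], [377.5, 253.1], [377.0, 250.3], [375.4, 248.3], [373.1, 247.6], [370.7, 248.4]]
-0.012 mouth c [[374.1 253.9]] inner r16 [[370.1, 251.2], [369.3, 254.0], [369.8, 256.8], [371.5, 258.8], [373.8, 259.5], [376.2, 258.6], [378.0, 256.5], [378.7, 253.7], [378.3, 251.0], [376.7, 249.0], [374.3, 248.3], [371.9, 249.1]]
```

Emit:
{"method": "drive_tool", "body": {
  "increments": [
    [[-7,-38,0],[0,0,-2],0],
    [[-7,-38,0],[0,0,-2],0],
    [[-7,-38,0],[0,0,-2],0],
    [[-7,-38,0],[0,0,-2],0],
    [[-7,-38,0],[0,0,-2],0],
    [[-7,-38,0],[0,0,-2],0],
    [[-5,-27,0],[0,0,-2],0],
    [[0,0,-20],[0,0,0],0]
  ]
}}

```text
clock: 10.57
eef_pos: [0.421, -0.3479, 0.2666]
tool_rot: [0.861, 0.509, 0.0, 0.004]
ft_force: [0.8, -0.0, 0.5]
grip_width: -0.0003
grasp_force: 0.0
```

Emit:
{"method": "drive_tool", "body": {
  "increments": [
    [[0,0,-36],[0,0,0],0],
    [[0,0,-36],[0,0,0],0],
    [[0,0,-22],[0,0,0],0],
    [[4.7,8.8,0],[0,0,0],0],
    [[3.8,7,0],[0,0,0],0],
    [[0,0,0],[0,0,0],0]
  ]
}}

```text
clock: 11.07
eef_pos: [0.4313, -0.324, 0.1714]
tool_rot: [0.858, 0.514, 0.001, 0.001]
ft_force: [-1.0, -0.6, 0.6]
grip_width: -0.0
grasp_force: 0.0
```

Emit:
{"method": "drive_tool", "body": {
  "increments": [
    [[1.9,3.5,0],[0,0,0],0],
    [[1.9,3.5,0],[0,0,0],0],
    [[0,0,0],[0,0,0],0]
  ]
}}

```text
clock: 11.32
eef_pos: [0.4352, -0.317, 0.1716]
tool_rot: [0.858, 0.514, 0.001, 0.001]
ft_force: [0.0, -0.1, 0.2]
grip_width: -0.0001
grasp_force: 0.0
```

Emit:
{"method": "drive_tool", "body": {
  "increments": [
    [[1,1.8,0],[0,0,0],0],
    [[1,1.8,0],[0,0,0],0],
    [[0,0,0],[0,0,0],0]
  ]
}}

```text
clock: 11.57
eef_pos: [0.4362, -0.3132, 0.1701]
tool_rot: [0.858, 0.514, 0.0, 0.0]
ft_force: [-0.2, 0.2, 0.4]
grip_width: 0.0001
grasp_force: 0.0
```

Emit:
{"method": "drive_tool", "body": {
  "increments": [
    [[1,1.8,0],[0,0,0],0],
    [[0,0,0],[0,0,0],0]
  ]
}}

```text
clock: 11.73
eef_pos: [0.4369, -0.3115, 0.1698]
tool_rot: [0.858, 0.514, 0.0, -0.0]
ft_force: [1.4, -0.4, 0.0]
grip_width: 0.0002
grasp_force: 0.0
```

Emit:
{"method": "drive_tool", "body": {
  "increments": [
    [[1,1.8,0],[0,0,0],0],
    [[0,0,0],[0,0,0],0]
  ]
}}

```text
clock: 11.9
eef_pos: [0.4379, -0.3097, 0.1697]
tool_rot: [0.858, 0.514, 0.0, -0.0]
ft_force: [-1.0, 0.1, 0.4]
grip_width: 0.0001
grasp_force: 0.0
```

Emit:
{"method": "drive_tool", "body": {
  "increments": [
    [[1,1.8,0],[0,0,0],0],
    [[0,0,0],[0,0,0],0]
  ]
}}

```text
clock: 12.07
eef_pos: [0.4386, -0.3085, 0.1698]
tool_rot: [0.858, 0.514, -0.001, 0.0]
ft_force: [-0.7, -2.2, 0.4]
grip_width: -0.0001
grasp_force: 1.0
```

Emit:
{"method": "drive_tool", "body": {
  "increments": [
    [[1,1.8,0],[0,0,0],0],
    [[0,0,0],[0,0,0],0]
  ]
}}

```text
clock: 12.23
eef_pos: [0.4389, -0.308, 0.1699]
tool_rot: [0.858, 0.513, -0.002, 0.001]
ft_force: [-4.3, -5.5, 0.0]
grip_width: 0.0002
grasp_force: 3.3
```

Emit:
{"method": "drive_tool", "body": {
  "increments": [
    [[-5,-9,0],[0,0,0],0],
    [[-3,-5,20],[0,0,0],0],
    [[0,0,40],[0,0,0],0.3],
    [[4,30,41],[0,0,2],0.6]
  ]
}}

```text
clock: 12.57
eef_pos: [0.4342, -0.2983, 0.2636]
tool_rot: [0.85, 0.527, -0.0, -0.001]
ft_force: [1.0, -0.3, 0.9]
grip_width: 0.023
grasp_force: 0.0
```

```bash
python3 - <<'E'
from h import *
from scipy.optimize import minimize
np.set_printoptions(linewidth=220)
c=pickle.load(open("top.pkl","rb"));s=pickle.load(open("scene.pkl","rb"))
st=np.array([.4802,-.0376]);print("pred cap top",proj(c,[*st,.178]),"stand top c",proj(c,[*st,.094]),"scene cap",proj(s,[*st,.178]),"scene z.16 / .10 axis",proj(s,[[*st,.16],[*st,.10]]))
im=c["image"];print(im[230:242,268:284].mean(2).astype(int))
print("scene gray");print(s["image"][224:256,288:312].mean(2).astype(int))
# scene: pred edges of body
R=rz(-.247)
for z in(.166,.14,.11): print(z,proj(s,np.array([[x,y,0] for x in(-.0085,.0085) for y in(-.015,.015)])@R.T+[*st,z]).round(1).tolist())
print("block top corners scene",proj(s,np.array([[x,y,0] for x in(-.027,.027) for y in(-.03,.03)])@R.T+[*st,.094]).round(1).tolist())
E
```

```text
pred cap top [[275.87905413 234.63995502]] stand top c [[277.44457407 239.66200582]] scene cap [[300.75795655 229.73906649]] scene z.16 / .10 axis [[300.80436539 235.64069225]
 [300.95545508 254.85416068]]
[[ 16   4 255 255 255 254 255 255 255 255 237 206 217 153  73 111]
 [  8 103 255 255 255 215 255 255 255 255 255 255 255 235 237 255]
 [  0 255 255 255 146 114  99 124 243 217 255 255 255 255 255 255]
 [  2 255 255 233 121 149 149 147 141 123 105 137 252  96 160 255]
 [ 80 255 255 247 147 160 159 156 155 152 147 147 149 113 169 168]
 [190 255 255 141 166 170 168 166 161 160 157 156 158  69 115 179]
 [255 255 255 156 141 161 172 178 167 168 168 168 152  97 119 180]
 [255 255 255 200  73 117 111 137 141 163 172 179 137 172  81 150]
 [255 255 255 236   0 192 145 146  89 117 121 142 132  77  85 138]
 [255 254 255 219  60  35  53  38  25 166 165 138 160  88  87 132]
 [255 254 255 160 190 116 123  44  55  55  44  25  85 102  88 114]
 [255 254 255 128 255 146  97  93 150 136  69  28  90 100  83 163]]
scene gray
[[138 141 150 163 174 179 181 182 182 181 179 179 178 177 176 175 174 180 197 
[... 2690 characters left out ...]
98]
 [ 81  64  67  80  89  95 107 131 165 183 184 182 181 178 177 176 174 166 154 162 178 190 196 198]
 [ 93  89 112 128 141 151 160 162 170 182 183 180 180 179 172 168 162 154 144 150 172 194 199 199]
 [139 157 181 190 194 198 197 184 175 182 179 171 169 171 166 162 153 150 144 153 179 205 206 202]
 [172 197 212 216 217 215 207 187 174 181 177 164 162 164 161 157 159 159 155 170 199 216 215 209]]
0.166 [[307.0, 233.9], [297.1, 235.9], [304.4, 231.5], [294.6, 233.5]]
0.14 [[307.0, 242.3], [297.2, 244.4], [304.4, 239.9], [294.7, 241.9]]
0.11 [[307.1, 251.9], [297.3, 254.1], [304.5, 249.4], [294.8, 251.5]]
block top corners scene [[314.8, 258.6], [295.2, 263.1], [306.4, 250.7], [287.4, 254.9]]
```

Emit:
{"method": "drive_tool", "body": {
  "increments": [
    [[6,37,2],[0,0,1.7],0.55],
    [[6,37,2],[0,0,1.7],0.55],
    [[6,37,0],[0,0,1.7],0.55],
    [[6,37,0],[0,0,1.7],0.55],
    [[6,37,0],[0,0,1.7],0.55],
    [[6,37,0],[0,0,1.7],0.55],
    [[6,27,0],[0,0,1.7],0.55],
    [[0,0,0],[0,0,0],0.55]
  ]
}}

```text
clock: 13.23
eef_pos: [0.4778, -0.0422, 0.2674]
tool_rot: [0.787, 0.617, 0.001, -0.001]
ft_force: [0.0, -0.3, 0.3]
grip_width: 0.0469
grasp_force: 0.0
```

Emit:
{"method": "drive_tool", "body": {
  "increments": [
    [[0,0,0],[0,0,0],0.55]
  ]
}}

```text
clock: 13.32
eef_pos: [0.4773, -0.0454, 0.2673]
tool_rot: [0.789, 0.615, 0.0, -0.0]
ft_force: [-0.3, -0.9, -0.3]
grip_width: 0.0472
grasp_force: 0.0
```

Emit:
{"method": "drive_tool", "body": {
  "increments": [
    [[2.2,7.8,-30],[0,0,0],0.55],
    [[0,0,-35],[0,0,0],0.55],
    [[0,0,-35],[0,0,0],0.55],
    [[0,0,-25],[0,0,0],0.5],
    [[0,0,-18],[0,0,0],0.45],
    [[0,0,0],[0,0,0],0.4],
    [[0,0,0],[0,0,0],0.35]
  ]
}}

```text
clock: 13.9
eef_pos: [0.4785, -0.04, 0.1237]
tool_rot: [0.79, 0.613, -0.001, -0.001]
ft_force: [0.1, -0.4, 0.5]
grip_width: 0.0297
grasp_force: 0.0
```

Emit:
{"method": "drive_tool", "body": {
  "increments": [
    [[0,0,0],[0,0,0],0.3],
    [[0,0,0],[0,0,0],0.27]
  ]
}}

```text
clock: 14.07
eef_pos: [0.4808, -0.0396, 0.1261]
tool_rot: [0.79, 0.613, 0.001, 0.001]
ft_force: [0.9, 0.5, 0.3]
grip_width: 0.0231
grasp_force: 0.0
```

Emit:
{"method": "drive_tool", "body": {
  "increments": [
    [[0,0,0],[0,0,0],0.25],
    [[0,0,0],[0,0,0],0.23]
  ]
}}

```text
clock: 14.23
eef_pos: [0.4803, -0.0391, 0.1256]
tool_rot: [0.79, 0.614, 0.001, 0.001]
ft_force: [0.4, -0.1, -0.0]
grip_width: 0.0196
grasp_force: 0.0
```

Emit:
{"method": "drive_tool", "body": {
  "increments": [
    [[0,0,0],[0,0,0],0.21],
    [[0,0,0],[0,0,0],0.2]
  ]
}}

```text
clock: 14.4
eef_pos: [0.4794, -0.0389, 0.1249]
tool_rot: [0.789, 0.614, 0.0, 0.0]
ft_force: [-1.4, -0.2, 1.0]
grip_width: 0.0172
grasp_force: 0.8
```

Nearly symmetric contact. Closing fully.

Emit:
{"method": "drive_tool", "body": {
  "increments": [
    [[0,0,0],[0,0,0],0.17],
    [[0,0,0],[0,0,0],0.1],
    [[0,0,0],[0,0,0],0.1],
    [[0,0,0],[0,0,0],0.1],
    [[0,0,0],[0,0,0],0.1]
  ]
}}

```text
clock: 14.82
eef_pos: [0.4794, -0.0389, 0.1249]
tool_rot: [0.789, 0.614, 0.0, 0.0]
ft_force: [-1.9, 0.7, 6.3]
grip_width: 0.0165
grasp_force: 58.3
```

Emit:
{"method": "drive_tool", "body": {
  "increments": [
    [[0,0,6],[0,0,0],0.1],
    [[0,0,10],[0,0,0],0.1],
    [[0,0,0],[0,0,0],0.1]
  ]
}}

```text
clock: 15.07
eef_pos: [0.4805, -0.039, 0.1418]
tool_rot: [0.79, 0.614, 0.001, 0.001]
ft_force: [-0.0, -0.4, -0.8]
grip_width: 0.0165
grasp_force: 58.5
```

Emit:
{"method": "drive_tool", "body": {
  "increments": [
    [[0,0,25],[0,0,0],0.1],
    [[0,0,35],[0,0,0],0.1],
    [[0,0,38],[0,0,0],0.1],
    [[0,0,38],[0,0,0],0.1],
    [[0,0,38],[0,0,0],0.1],
    [[-6,-12,20],[0,0,0],0.1],
    [[-8,-30,10],[2.82,-1.52,0],0.1],
    [[-8,-34,5],[2.82,-1.52,0],0.1]
  ]
}}

```text
clock: 15.73
eef_pos: [0.4589, -0.114, 0.3516]
tool_rot: [0.786, 0.615, 0.054, -0.021]
ft_force: [1.5, -0.8, -0.8]
grip_width: 0.0164
grasp_force: 58.7
```

Emit:
{"method": "drive_tool", "body": {
  "increments": [
    [[-8,-34,0],[2.82,-1.52,0],0.1],
    [[-8,-34,0],[2.82,-1.52,0],0.1],
    [[-8,-34,0],[2.82,-1.52,0],0.1],
    [[-8,-34,0],[2.82,-1.52,0],0.1],
    [[-8,-34,0],[2.82,-1.52,0],0.1],
    [[-8,-34,0],[2.82,-1.52,0],0.1],
    [[-8,-34,0],[2.82,-1.52,0],0.1],
    [[-6,-28,0],[2.82,-1.52,0],0.1]
  ]
}}

```text
clock: 16.4
eef_pos: [0.3942, -0.3836, 0.3487]
tool_rot: [0.759, 0.589, 0.253, -0.111]
ft_force: [1.2, -0.0, -0.7]
grip_width: 0.016
grasp_force: 58.7
```

Emit:
{"method": "drive_tool", "body": {
  "increments": [
    [[0,0,0],[0,0,0],0.1],
    [[0,0,0],[0,0,0],0.1],
    [[0,0,0],[0,0,0],0.1]
  ]
}}

```text
clock: 16.65
eef_pos: [0.3953, -0.3814, 0.3483]
tool_rot: [0.759, 0.589, 0.253, -0.112]
ft_force: [-0.1, -0.5, -0.7]
grip_width: 0.0165
grasp_force: 58.7
```

```bash
cat > tip.py <<'E'
from workcell import *
from h import *
from scipy.spatial.transform import Rotation as Ro
p=(.4472-.0105*np.cos(1.076),-.2947-.0105*np.sin(1.076),1.076);R,t=jarT(p)
def rep():
    o=get_obs();q=Ro.from_quat(o["tool_rot"]).as_matrix();tip=o["eef_pos"]+.113*q[:,2];up=-q[:,2]
    print("t",round(o["clock"],2),"tcp",o["eef_pos"].round(4),"tip",tip.round(4),"F",o["ft_force"].round(1),"j",o["joint_pos"].round(2))
    print("tip in jar mm",(R.T@(tip-t)*1e3).round(1),"tilt vs axis deg",np.degrees(np.arccos(up@R[:,2])).round(2),"rotvec fix deg",np.degrees(np.cross(up,R[:,2])).round(2))
    return o,q,tip,up
E
python3 -c "
from tip import *
rep()"
```

```text
t 16.65 tcp [ 0.3953 -0.3814  0.3483] tip [ 0.4237 -0.3285  0.2525] F [-0.1 -0.5 -0.7] j [-1.02  0.54  0.62  1.96  0.48  0.72]
tip in jar mm [ 59.    4.6 216.1] tilt vs axis deg 0.1 rotvec fix deg [-0.09 -0.01 -0.03]
```

Emit:
{"method": "drive_tool", "body": {
  "increments": [
    [[2,1.4,-25],[0,0,0],0.1],
    [[2.2,1.4,-36],[0,0,0],0.1],
    [[2,1.4,-36],[0,0,0],0.1],
    [[2,1.4,-28],[0,0,0],0.1],
    [[0,0,0],[0,0,0],0.1],
    [[0,0,0],[0,0,0],0.1],
    [[0,0,0],[0,0,0],0.1]
  ]
}}

```text
clock: 17.23
eef_pos: [0.4046, -0.3751, 0.2274]
tool_rot: [0.758, 0.591, 0.252, -0.11]
ft_force: [-0.2, -0.7, 0.3]
grip_width: 0.0166
grasp_force: 58.6
```

```bash
python3 - <<'E'
from tip import *
S=camera("scene");T=camera("top")
o,q,tip,up=rep()
for k in(T,S): print("tip px",proj(k,tip).round(1),"mouth px",proj(k,t+R@[0,0,.08]).round(1))
pickle.dump((S,T),open("st.pkl","wb"))
c0=pickle.load(open("scene.pkl","rb"))
# overlay scene crop
x,y=355,175;s=6;im=np.ascontiguousarray(cv2.resize(S["image"][y:y+100,x-10:x+54],None,fx=s,fy=s,interpolation=cv2.INTER_CUBIC)[:,:,::-1])
def line(im,k,P,col,x,y,s):
    cv2.polylines(im,[np.round((proj(k,P)-[x,y]+.5)*s*16).astype(np.int32)],False,col,1,shift=4)
a=np.linspace(0,2*np.pi,40);rim=np.c_[16*np.cos(a),16*np.sin(a),80+0*a]/1e3@R.T+t
line(im,S,rim,(255,0,255),x-10,y,s);line(im,S,np.array([tip,tip+.07*up]),(0,255,0),x-10,y,s)
x2,y2=350,228;im2=np.ascontiguousarray(cv2.resize(T["image"][y2:y2+60,x2:x2+60],None,fx=6.6,fy=6.6,interpolation=cv2.INTER_CUBIC)[:,:,::-1]);im2=(np.clip(im2/255.,0,1)**.6*255).astype(np.uint8)
line(im2,T,rim,(255,0,255),x2,y2,6.6);line(im2,T,np.array([tip,tip+.07*up]),(0,255,0),x2,y2,6.6)
W=np.zeros((600,800,3),np.uint8);W[:600,:384]=im[:600,:384];W[:396,390:786]=im2[:396,:396];cv2.imwrite("pics/dip.png",W)
E
```

```text
t 17.33 tcp [ 0.4046 -0.3761  0.2275] tip [ 0.4333 -0.3238  0.1316] F [-0.8  0.3 -0.9] j [-1.01  0.55  0.32  1.64  0.48  0.74]
tip in jar mm [  2.3  -1.6 108.9] tilt vs axis deg 0.25 rotvec fix deg [0.2  0.11 0.12]
tip px [[379.  254.1]] mouth px [[373.6 253.6]]
tip px [[383.4 223.1]] mouth px [[378.9 231.3]]
```

View pics/dip.png

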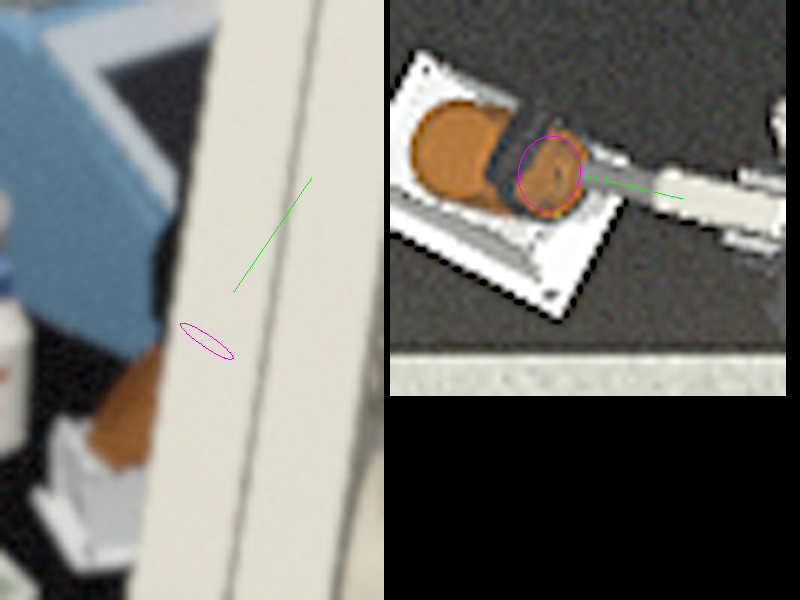

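The 10th picture shows the lid wide open. The mouth overlay lies on the amber rim (top crop 550,174) and the probe is in line with it. Going in along the axis.

Emit:
{"method": "drive_tool", "body": {
  "increments": [
    [[1,3,-6],[0.2,0.1,0.1],0.1],
    [[1,3,-6.5],[0,0,0],0.1],
    [[1,3,-6.5],[0,0,0],0.1],
    [[0,0,0],[0,0,0],0.1],
    [[0,0,0],[0,0,0],0.1],
    [[0,0,0],[0,0,0],0.1]
  ]
}}

```text
clock: 17.83
eef_pos: [0.4065, -0.3663, 0.2052]
tool_rot: [0.758, 0.59, 0.253, -0.114]
ft_force: [0.2, 0.3, -0.8]
grip_width: 0.0165
grasp_force: 58.6
```

```bash
python3 -c "
from tip import *
rep()"
```

```text
t 17.83 tcp [ 0.4065 -0.3663  0.2052] tip [ 0.4346 -0.3131  0.1095] F [ 0.2  0.3 -0.8] j [-0.99  0.55  0.27  1.58  0.48  0.75]
tip in jar mm [-0.8  2.3 84.9] tilt vs axis deg 0.3 rotvec fix deg [-0.26 -0.09 -0.13]
```

Emit:
{"method": "drive_tool", "body": {
  "increments": [
    [[3,4,-8],[0,0,0],0.1],
    [[3,4,-8],[0,0,0],0.1],
    [[3,4.4,-8],[0,0,0],0.1],
    [[0,0,0],[0,0,0],0.1]
  ]
}}

```text
clock: 18.17
eef_pos: [0.4154, -0.3521, 0.1791]
tool_rot: [0.758, 0.59, 0.253, -0.115]
ft_force: [0.1, 0.1, -1.3]
grip_width: 0.0162
grasp_force: 58.6
```

Emit:
{"method": "drive_tool", "body": {
  "increments": [
    [[2.5,4.6,-8],[0,0,0],0.1],
    [[2.5,4.6,-8],[0,0,0],0.1],
    [[2.5,4.6,-8],[0,0,0],0.1],
    [[2.5,4.6,-8],[0,0,0],0.1],
    [[0,0,0],[0,0,0],0.1]
  ]
}}

```text
clock: 18.58
eef_pos: [0.4252, -0.3339, 0.1478]
tool_rot: [0.758, 0.59, 0.253, -0.115]
ft_force: [0.2, 0.8, -1.8]
grip_width: 0.0163
grasp_force: 58.6
```

```bash
python3 -c "
from tip import *
rep()"
```

```text
t 18.58 tcp [ 0.4252 -0.3339  0.1478] tip [ 0.4531 -0.2805  0.0522] F [ 0.2  0.8 -1.8] j [-0.94  0.56  0.12  1.41  0.5   0.81]
tip in jar mm [ 0.6  1.5 16.4] tilt vs axis deg 0.47 rotvec fix deg [-0.38 -0.19 -0.21]
```

Emit:
{"method": "drive_tool", "body": {
  "increments": [
    [[0,0,0],[0,0,0],0.1],
    [[0,0,0],[0,0,0],0.1],
    [[0,0,0],[0,0,0],0.1],
    [[0,0,0],[0,0,0],0.1],
    [[0,0,0],[0,0,0],0.1],
    [[0,0,0],[0,0,0],0.1],
    [[0,0,0],[0,0,0],0.1],
    [[0,0,0],[0,0,0],0.1]
  ]
}}

```text
clock: 19.25
eef_pos: [0.4255, -0.3357, 0.1494]
tool_rot: [0.758, 0.59, 0.253, -0.113]
ft_force: [0.1, 0.0, -0.7]
grip_width: 0.0163
grasp_force: 58.6
```

Emit:
{"method": "drive_tool", "body": {
  "increments": [
    [[0,0,0],[0,0,0],0.1],
    [[0,0,0],[0,0,0],0.1],
    [[0,0,0],[0,0,0],0.1],
    [[0,0,0],[0,0,0],0.1],
    [[0,0,0],[0,0,0],0.1],
    [[0,0,0],[0,0,0],0.1],
    [[0,0,0],[0,0,0],0.1],
    [[0,0,0],[0,0,0],0.1]
  ]
}}

```text
clock: 19.92
eef_pos: [0.4255, -0.3356, 0.1493]
tool_rot: [0.758, 0.59, 0.253, -0.114]
ft_force: [0.9, -0.4, -0.7]
grip_width: 0.0163
grasp_force: 58.6
```

Emit:
{"method": "drive_tool", "body": {
  "increments": [
    [[0,0,0],[0,0,0],0.1],
    [[0,0,0],[0,0,0],0.1],
    [[0,0,0],[0,0,0],0.1],
    [[0,0,0],[0,0,0],0.1],
    [[0,0,0],[0,0,0],0.1],
    [[0,0,0],[0,0,0],0.1],
    [[0,0,0],[0,0,0],0.1],
    [[0,0,0],[0,0,0],0.1]
  ]
}}

```text
clock: 20.58
eef_pos: [0.4255, -0.3356, 0.1493]
tool_rot: [0.758, 0.59, 0.253, -0.113]
ft_force: [-0.9, 0.1, -1.0]
grip_width: 0.0164
grasp_force: 58.6
```

Emit:
{"method": "drive_tool", "body": {
  "increments": [
    [[-2.5,-4.6,8],[0,0,0],0.1],
    [[-2.5,-4.6,8],[0,0,0],0.1],
    [[-2.5,-4.6,8.5],[0,0,0],0.1],
    [[-2.5,-4.6,8.5],[0,0,0],0.1],
    [[-2.5,-4.6,8.5],[0,0,0],0.1],
    [[-2.5,-4.6,8.5],[0,0,0],0.1],
    [[-2.5,-4.7,8.5],[0,0,0],0.1],
    [[-2.5,-4.7,8.5],[0,0,0],0.1]
  ]
}}

```text
clock: 21.25
eef_pos: [0.4054, -0.3728, 0.2167]
tool_rot: [0.758, 0.59, 0.253, -0.113]
ft_force: [-0.2, -0.7, -0.5]
grip_width: 0.0166
grasp_force: 58.6
```

```bash
python3 - <<'E'
from tip import *
rep()
# beaker from first clear pictures: fit rim (r34,z76)+base hull in both views
from scipy.optimize import minimize
a=np.linspace(0,2*np.pi,60)
for n,roi,thr in(("top",(128,222,178,270),75),("scene",(158,290,216,352),100)):
    k=pickle.load(open(n+".pkl","rb"));x0,y0,x1,y1=roi;S=8
    v=(cv2.resize(k["image"][y0:y1,x0:x1].min(2).astype(np.float32),None,fx=S,fy=S,interpolation=cv2.INTER_LINEAR)>thr).astype(np.uint8)
    cn,l,st,_=cv2.connectedComponentsWithStats(v);m=(l==1+np.argmax(st[1:,4])).astype(np.uint8)
    cs,_=cv2.findContours(m,cv2.RETR_EXTERNAL,cv2.CHAIN_APPROX_NONE);cv2.drawContours(m,cs,-1,1,-1)
    def mk(p):
        P=np.vstack([np.c_[r*np.cos(a)+p[0],r*np.sin(a)+p[1],z+0*a] for r,z in((.028,.0),(.034,.076))])
        q=np.zeros_like(m);cv2.fillConvexPoly(q,np.round(cv2.convexHull(((proj(k,P)-[x0,y0]+.5)*S-.5).astype(np.float32))*16).astype(np.int32),1,shift=4);return q
    f=lambda p:(m!=mk(p)).mean()*1e3
    r=minimize(f,(.467,.331),method="Nelder-Mead",options=dict(initial_simplex=[(.467,.331),(.477,.331),(.467,.341)]));print(n,r.x.round(4),round(r.fun,1),m.mean())
E
```

```text
t 21.25 tcp [ 0.4054 -0.3728  0.2167] tip [ 0.4336 -0.3196  0.1211] F [-0.2 -0.7 -0.5] j [-1.    0.56  0.31  1.62  0.48  0.74]
tip in jar mm [ 0.   0.1 98. ] tilt vs axis deg 0.28 rotvec fix deg [-0.23 -0.09 -0.12]
top [0.4655 0.3302] 7.1 0.22052083333333333
scene [0.4733 0.3293] 89.0 0.3592446468298109
```

Emit:
{"method": "drive_tool", "body": {
  "increments": [
    [[-2,-1.4,25],[0,0,0],0.1],
    [[-2,-1.4,36],[0,0,0],0.1],
    [[-2,-1.4,36],[0,0,0],0.1],
    [[0,10,30],[-1.4,0.8,0],0.1],
    [[4,30,10],[-2.82,1.52,0],0.1],
    [[4,36,5],[-2.82,1.52,0],0.1],
    [[4,36,5],[-2.82,1.52,0],0.1],
    [[4,36,5],[-2.82,1.52,0],0.1]
  ]
}}

```text
clock: 21.92
eef_pos: [0.4153, -0.2277, 0.3689]
tool_rot: [0.781, 0.606, 0.14, -0.063]
ft_force: [0.9, 0.2, 1.0]
grip_width: 0.0163
grasp_force: 58.7
```

Emit:
{"method": "drive_tool", "body": {
  "increments": [
    [[4,36,5],[-2.82,1.52,0],0.1],
    [[4,36,5],[-2.82,1.52,0],0.1],
    [[4,36,5],[-2.82,1.52,0],0.1],
    [[4,36,5],[-2.82,1.52,0],0.1],
    [[4,36,5],[-2.82,1.52,0],0.1],
    [[3,36,0],[-1.4,0.8,0],0.1],
    [[3,36,0],[0,0,0],0.1],
    [[3,36,0],[0,0,0],0.1]
  ]
}}

```text
clock: 22.58
eef_pos: [0.4441, 0.0618, 0.3936]
tool_rot: [0.789, 0.614, 0.0, -0.003]
ft_force: [0.9, -1.0, -0.7]
grip_width: 0.0161
grasp_force: 58.7
```

Emit:
{"method": "drive_tool", "body": {
  "increments": [
    [[3,36,0],[0,0,0],0.1],
    [[3,36,0],[0,0,0],0.1],
    [[3,36,0],[0,0,0],0.1],
    [[3,36,0],[0,0,0],0.1],
    [[3,36,0],[0,0,0],0.1],
    [[3,36,0],[0,0,0],0.1],
    [[0,0,0],[0,0,0],0.1],
    [[0,0,0],[0,0,0],0.1]
  ]
}}

```text
clock: 23.25
eef_pos: [0.462, 0.277, 0.3921]
tool_rot: [0.789, 0.615, -0.001, -0.003]
ft_force: [-0.9, -0.1, 0.4]
grip_width: 0.0163
grasp_force: 58.7
```

```bash
python3 -c "
from tip import *
rep()"
```

```text
t 23.25 tcp [0.462  0.277  0.3921] tip [0.4614 0.2773 0.2791] F [-0.9 -0.1  0.4] j [0.54 0.33 0.54 1.78 0.01 2.35]
tip in jar mm [540.5 259.1 -53.4] tilt vs axis deg 32.0 rotvec fix deg [ 26.58 -14.69  -0.19]
```

Emit:
{"method": "drive_tool", "body": {
  "increments": [
    [[2.3,26,0],[0,0,0],0.1],
    [[2.3,26.7,-15],[0,0,0],0.1],
    [[0,0,-30],[0,0,0],0.1],
    [[0,0,-38],[0,0,0],0.1],
    [[0,0,-38],[0,0,0],0.1],
    [[0,0,-30],[0,0,0],0.1],
    [[0,0,0],[0,0,0],0.1],
    [[0,0,0],[0,0,0],0.1]
  ]
}}

```text
clock: 23.92
eef_pos: [0.4663, 0.326, 0.2416]
tool_rot: [0.79, 0.613, -0.002, -0.003]
ft_force: [0.1, -1.0, -0.7]
grip_width: 0.0162
grasp_force: 58.7
```

```bash
python3 - <<'E'
from tip import *
o,q,tip,up=rep()
T=camera("top");np.set_printoptions(linewidth=220)
print("tip px",proj(T,tip).round(1),"beaker rim px",proj(T,[.466,.33,.076]).round(1))
print(T["image"][230:264,138:172].max(2))
E
```

```text
t 23.92 tcp [0.4663 0.326  0.2416] tip [0.4655 0.3262 0.1286] F [ 0.1 -1.  -0.7] j [0.61 0.38 0.23 1.42 0.01 2.43]
tip in jar mm [ 498.8  278.7 -204.9] tilt vs axis deg 32.11 rotvec fix deg [ 26.64 -14.75  -0.21]
tip px [[147.  242.8]] beaker rim px [[150.4 245.5]]
[[ 61  88  56 ...  29  33  26]
 [ 44  78  80 ...  33  30  24]
 [ 86  42  61 ...  28  30  26]
 ...
 [240 234 234 ...  29  43  41]
 [238 239 234 ...  36  40  39]
 [241 240 237 ...  39  34  42]]
```

Emit:
{"method": "drive_tool", "body": {
  "increments": [
    [[0,2,-18],[0,0,0],0.1],
    [[0,1,-18],[0,0,0],0.1],
    [[0,0,-18],[0,0,0],0.1],
    [[0,0,-18],[0,0,0],0.1],
    [[0,0,-17],[0,0,0],0.1],
    [[0,0,-12],[0,0,0],0.1]
  ]
}}

```text
clock: 24.47
eef_pos: [0.4693, 0.3319, 0.1439]
tool_rot: [0.79, 0.613, 0.003, -0.002]
ft_force: [-0.8, -0.8, -0.5]
grip_width: 0.0165
grasp_force: 58.7
```

Emit:
{"method": "drive_tool", "body": {
  "increments": [
    [[0,0,0],[0,0,0],0.1],
    [[0,0,0],[0,0,0],0.1],
    [[0,0,0],[0,0,0],0.1],
    [[0,0,0],[0,0,0],0.1],
    [[0,0,0],[0,0,0],0.1],
    [[0,0,0],[0,0,0],0.1]
  ]
}}

```text
clock: 24.97
eef_pos: [0.4677, 0.3313, 0.1425]
tool_rot: [0.79, 0.613, 0.001, -0.003]
ft_force: [0.5, 0.6, -0.7]
grip_width: 0.0162
grasp_force: 58.7
```

Emit:
{"method": "drive_tool", "body": {
  "increments": [
    [[0,0,0],[0,0,0],0.1],
    [[0,0,0],[0,0,0],0.1],
    [[0,0,0],[0,0,0],0.1],
    [[0,0,0],[0,0,0],0.1],
    [[0,0,0],[0,0,0],0.1],
    [[0,0,0],[0,0,0],0.1]
  ]
}}

```text
clock: 25.47
eef_pos: [0.4671, 0.3309, 0.1412]
tool_rot: [0.79, 0.613, -0.0, -0.003]
ft_force: [-0.3, -0.0, -0.0]
grip_width: 0.0164
grasp_force: 58.7
```

Emit:
{"method": "drive_tool", "body": {
  "increments": [
    [[0,0,15],[0,0,0],0.1],
    [[0,0,25],[0,0,0],0.1],
    [[0,0,35],[0,0,0],0.1],
    [[0,0,40],[0,0,0],0.1],
    [[0,0,40],[0,0,0],0.1],
    [[0,0,40],[0,0,0],0.1],
    [[0,-10,40],[0,0,0],0.1],
    [[1,-30,20],[0,0,0],0.1]
  ]
}}

```text
clock: 26.13
eef_pos: [0.4684, 0.2936, 0.4008]
tool_rot: [0.788, 0.615, 0.004, -0.003]
ft_force: [0.5, -0.4, 0.1]
grip_width: 0.0164
grasp_force: 58.8
```

Emit:
{"method": "drive_tool", "body": {
  "increments": [
    [[1,-36,0],[0,0,0],0.1],
    [[1,-36,0],[0,0,0],0.1],
    [[1,-36,0],[0,0,0],0.1],
    [[1,-36,0],[0,0,0],0.1],
    [[1,-36,0],[0,0,0],0.1],
    [[1,-36,0],[0,0,0],0.1],
    [[1,-36,0],[0,0,0],0.1],
    [[1,-36,0],[0,0,0],0.1]
  ]
}}

```text
clock: 26.8
eef_pos: [0.4757, 0.0013, 0.3966]
tool_rot: [0.79, 0.614, 0.0, -0.002]
ft_force: [1.1, 0.5, -0.9]
grip_width: 0.0165
grasp_force: 58.8
```

Emit:
{"method": "drive_tool", "body": {
  "increments": [
    [[1,-30,-10],[0,0,0],0.1],
    [[0,-10,-30],[0,0,0],0.1],
    [[0,0,-35],[0,0,0],0.1],
    [[0,0,-25],[0,0,0],0.1],
    [[0,0,-20],[0,0,0],0.1],
    [[0,0,0],[0,0,0],0.1],
    [[0,0,0],[0,0,0],0.1],
    [[0,0,0],[0,0,0],0.1]
  ]
}}

```text
clock: 27.47
eef_pos: [0.4779, -0.037, 0.2778]
tool_rot: [0.79, 0.614, 0.001, -0.002]
ft_force: [-0.2, 0.4, -1.1]
grip_width: 0.0161
grasp_force: 58.7
```

```bash
python3 -c "
from tip import *
o,q,tip,up=rep()
s=Ro.from_quat([.789,.614,0,0])
print('fix to seat rotvec deg',np.degrees((s*Ro.from_quat(o['tool_rot']).inv()).as_rotvec()).round(2), 'dpos',((np.array([.4794,-.0389,.1249])-o['eef_pos'])*1e3).round(1))"
```

```text
t 27.47 tcp [ 0.4779 -0.037   0.2778] tip [ 0.4778 -0.0366  0.1648] F [-0.2  0.4 -1.1] j [-0.08  0.19  0.06  1.44  0.    1.74]
tip in jar mm [252.2  95.7  -8. ] tilt vs axis deg 31.84 rotvec fix deg [ 26.53 -14.47  -0.09]
fix to seat rotvec deg [-0.22 -0.07  0.09] dpos [   1.5   -1.9 -152.9]
```

Emit:
{"method": "drive_tool", "body": {
  "increments": [
    [[1.5,-1.9,-20],[-0.2,-0.1,0.1],0.1],
    [[0,0,-25],[0,0,0],0.1],
    [[0,0,-15],[0,0,0],0.1],
    [[0,0,0],[0,0,0],0.1],
    [[0,0,0],[0,0,0],0.1],
    [[0,0,0],[0,0,0],0.1],
    [[0,0,0],[0,0,0],0.1]
  ]
}}

```text
clock: 28.05
eef_pos: [0.4801, -0.039, 0.2185]
tool_rot: [0.789, 0.614, 0.001, 0.001]
ft_force: [-1.3, -0.3, -0.6]
grip_width: 0.0164
grasp_force: 58.8
```

```bash
cat > seat.py <<'E'
from tip import *
o=get_obs();s=Ro.from_quat([.789,.614,0,0])
print(o["clock"],o["eef_pos"].round(4),o["ft_force"].round(1),'fix rot',np.degrees((s*Ro.from_quat(o['tool_rot']).inv()).as_rotvec()).round(2), 'dpos',((np.array([.4794,-.0389,.1249])-o['eef_pos'])*1e3).round(1))
E
python3 seat.py
```

```text
28.05 [ 0.4801 -0.039   0.2185] [-1.3 -0.3 -0.6] fix rot [-0.01  0.13 -0.01] dpos [ -0.7   0.1 -93.6]
```

Good. Lower the probe into the hole, stopping with the shoulder about 15 mm above the pocket floor.

Emit:
{"method": "drive_tool", "body": {
  "increments": [
    [[-0.5,0,-16],[0,0,0],0.1],
    [[0,0,-20],[0,0,0],0.1],
    [[0,0,-20],[0,0,0],0.1],
    [[0,0,-15],[0,0,0],0.1],
    [[0,0,-7],[0,0,0],0.1],
    [[0,0,0],[0,0,0],0.1],
    [[0,0,0],[0,0,0],0.1],
    [[0,0,0],[0,0,0],0.1]
  ]
}}

```text
clock: 28.72
eef_pos: [0.4794, -0.0391, 0.1398]
tool_rot: [0.789, 0.614, 0.001, 0.0]
ft_force: [0.7, 0.5, -0.1]
grip_width: 0.0161
grasp_force: 58.8
```

```bash
python3 seat.py
```

```text
28.7167 [ 0.4794 -0.0391  0.1398] [ 0.7  0.5 -0.1] fix rot [-0.02  0.06  0.  ] dpos [  0.    0.2 -14.9]
```

Emit:
{"method": "drive_tool", "body": {
  "increments": [
    [[0,0,-4],[0,0,0],0.1],
    [[0,0,-4],[0,0,0],0.1],
    [[0,0,-3],[0,0,0],0.1],
    [[0,0,-2],[0,0,0],0.1],
    [[0,0,0],[0,0,0],0.1],
    [[0,0,0],[0,0,0],0.1]
  ]
}}

```text
clock: 29.22
eef_pos: [0.478, -0.039, 0.1252]
tool_rot: [0.789, 0.614, -0.001, -0.001]
ft_force: [0.0, -0.2, -0.4]
grip_width: 0.0166
grasp_force: 58.9
```

Emit:
{"method": "drive_tool", "body": {
  "increments": [
    [[0,0,-1],[0,0,0],0.1],
    [[0,0,0],[0,0,0],0.1],
    [[0,0,0],[0,0,0],0.1]
  ]
}}

```text
clock: 29.47
eef_pos: [0.4782, -0.039, 0.125]
tool_rot: [0.789, 0.614, -0.0, -0.001]
ft_force: [-2.2, 1.1, 5.7]
grip_width: 0.016
grasp_force: 59.6
```

Emit:
{"method": "drive_tool", "body": {
  "increments": [
    [[0,0,-0.8],[0,0,0],0.1],
    [[0,0,0],[0,0,0],0.1],
    [[0,0,0],[0,0,0],0.1]
  ]
}}

```text
clock: 29.72
eef_pos: [0.4783, -0.039, 0.1249]
tool_rot: [0.789, 0.614, -0.0, -0.0]
ft_force: [-3.1, 0.4, 10.3]
grip_width: 0.0164
grasp_force: 60.6
```

Emit:
{"method": "drive_tool", "body": {
  "increments": [
    [[0,0,0.7],[0,0,0],0.1],
    [[0,0,0],[0,0,0],0.18],
    [[0,0,0],[0,0,0],0.2],
    [[0,0,0],[0,0,0],0.22],
    [[0,0,0],[0,0,0],0.28],
    [[0,0,0],[0,0,0],0.4],
    [[0,0,0],[0,0,0],0.5],
    [[0,0,0],[0,0,0],0.5]
  ]
}}

```text
clock: 30.38
eef_pos: [0.4781, -0.039, 0.124]
tool_rot: [0.789, 0.614, -0.001, -0.001]
ft_force: [-0.1, 0.6, -0.0]
grip_width: 0.0425
grasp_force: 0.0
```

Emit:
{"method": "drive_tool", "body": {
  "increments": [
    [[0,0,10],[0,0,0],0.5],
    [[0,0,25],[0,0,0],0.5],
    [[0,0,40],[0,0,0],0.5],
    [[0,0,40],[0,0,0],0.5],
    [[0,0,25],[0,0,0],0.5],
    [[0,0,0],[0,0,0],0]
  ]
}}

```text
clock: 30.88
eef_pos: [0.4814, -0.0392, 0.2705]
tool_rot: [0.789, 0.614, 0.004, 0.003]
ft_force: [0.2, -0.3, 0.3]
grip_width: 0.0315
grasp_force: 0.0
```

Emit:
{"method": "drive_tool", "body": {
  "increments": [
    [[-2,-32,0],[0,0,-2],0],
    [[-2,-36,0],[0,0,-2],0],
    [[-2,-36,0],[0,0,-2],0],
    [[-2,-36,0],[0,0,-2],0],
    [[-2,-36,0],[0,0,-2],0],
    [[-1,-37,-5],[0,0,-2],0],
    [[0,0,-35],[0,0,-2.3],0],
    [[0,0,-35],[0,0,0],0]
  ]
}}

```text
clock: 31.55
eef_pos: [0.4681, -0.2552, 0.1892]
tool_rot: [0.861, 0.509, 0.001, 0.001]
ft_force: [0.2, -0.3, -1.0]
grip_width: 0.0
grasp_force: 0.0
```

Emit:
{"method": "drive_tool", "body": {
  "increments": [
    [[0,0,-30],[0,0,0],0],
    [[0,0,0],[0,0,0],0],
    [[0,0,0],[0,0,0],0]
  ]
}}

```text
clock: 31.8
eef_pos: [0.4654, -0.2512, 0.1573]
tool_rot: [0.86, 0.511, -0.002, -0.003]
ft_force: [0.2, 0.4, 0.1]
grip_width: 0.0003
grasp_force: 0.0
```

Emit:
{"method": "drive_tool", "body": {
  "increments": [
    [[4,-2,5],[0,0,0],0],
    [[-7,-13,0],[0,0,0],0],
    [[-8,-15,0],[0,0,0],0],
    [[-1.7,-3.2,0],[0,0,0],0],
    [[0,0,0],[0,0,0],0]
  ]
}}

```text
clock: 32.22
eef_pos: [0.4559, -0.2867, 0.167]
tool_rot: [0.86, 0.511, 0.001, 0.002]
ft_force: [0.0, -0.3, 1.3]
grip_width: -0.0
grasp_force: 0.0
```

Emit:
{"method": "drive_tool", "body": {
  "increments": [
    [[-2.9,-5.4,0.4],[0,0,0],0],
    [[-2.9,-5.4,0.4],[0,0,0],0],
    [[-2.9,-5.3,-1.9],[0,0,0],0],
    [[-2.8,-5.3,-1.9],[0,0,0],0],
    [[-2.6,-4.9,-3.6],[0,0,0],0],
    [[-2.6,-4.8,-3.6],[0,0,0],0]
  ]
}}

```text
clock: 32.72
eef_pos: [0.4374, -0.3167, 0.1536]
tool_rot: [0.86, 0.511, -0.0, -0.001]
ft_force: [0.3, 1.6, 0.7]
grip_width: 0.0002
grasp_force: 0.1
```

Emit:
{"method": "drive_tool", "body": {
  "increments": [
    [[-1.7,-3.1,-5.5],[0,0,0],0],
    [[-1.6,-3.1,-5.5],[0,0,0],0],
    [[-1,-1.8,-6.2],[0,0,0],0],
    [[-0.9,-1.7,-6.2],[0,0,0],0],
    [[-1.7,-3.1,-5],[0,0,0],0],
    [[-1.6,-3.1,-5],[0,0,0],0],
    [[0,0,0],[0,0,0],0]
  ]
}}

```text
clock: 33.3
eef_pos: [0.4283, -0.3322, 0.1192]
tool_rot: [0.86, 0.511, -0.001, -0.002]
ft_force: [-0.4, 0.3, -0.3]
grip_width: 0.0001
grasp_force: 0.0
```

Emit:
{"method": "drive_tool", "body": {
  "increments": [
    [[-0.5,-0.9,-4],[0,0,0],0],
    [[0,0,-4],[0,0,0],0],
    [[-0.5,-0.9,-4],[0,0,0],0],
    [[0,0,0],[0,0,0],0]
  ]
}}

```text
clock: 33.63
eef_pos: [0.4278, -0.3337, 0.1078]
tool_rot: [0.859, 0.511, -0.001, -0.001]
ft_force: [-0.2, 0.4, 0.4]
grip_width: -0.0001
grasp_force: 0.0
```

Emit:
{"method": "drive_tool", "body": {
  "increments": [
    [[0,0,-2],[0,0,0],0],
    [[0,0,0],[0,0,0],0]
  ]
}}

```text
clock: 33.8
eef_pos: [0.4282, -0.3338, 0.1064]
tool_rot: [0.859, 0.511, -0.0, -0.001]
ft_force: [-0.7, -0.4, 1.1]
grip_width: 0.0004
grasp_force: 0.0
```

Emit:
{"method": "drive_tool", "body": {
  "increments": [
    [[0,0,-1.5],[0,0,0],0],
    [[0,0,0],[0,0,0],0]
  ]
}}

```text
clock: 33.97
eef_pos: [0.4283, -0.3339, 0.105]
tool_rot: [0.859, 0.511, -0.0, -0.001]
ft_force: [0.4, 0.7, -0.6]
grip_width: 0.0001
grasp_force: 0.0
```

Emit:
{"method": "drive_tool", "body": {
  "increments": [
    [[0,0,-1.5],[0,0,0],0],
    [[0,0,0],[0,0,0],0]
  ]
}}

```text
clock: 34.13
eef_pos: [0.4282, -0.334, 0.1035]
tool_rot: [0.859, 0.511, -0.0, -0.001]
ft_force: [0.2, 0.4, 0.7]
grip_width: 0.0004
grasp_force: 0.1
```

Emit:
{"method": "drive_tool", "body": {
  "increments": [
    [[0,0,-1.5],[0,0,0],0],
    [[0,0,0],[0,0,0],0]
  ]
}}

```text
clock: 34.3
eef_pos: [0.4285, -0.3341, 0.1026]
tool_rot: [0.859, 0.511, -0.0, -0.0]
ft_force: [-1.9, 0.1, 2.6]
grip_width: -0.0003
grasp_force: 1.2
```

Emit:
{"method": "drive_tool", "body": {
  "increments": [
    [[0,0,-1],[0,0,0],0],
    [[0,0,0],[0,0,0],0]
  ]
}}

```text
clock: 34.47
eef_pos: [0.4285, -0.3342, 0.1022]
tool_rot: [0.859, 0.511, -0.0, -0.0]
ft_force: [-2.1, 0.6, 7.2]
grip_width: -0.0001
grasp_force: 2.9
```

Emit:
{"method": "drive_tool", "body": {
  "increments": [
    [[0,0,-0.7],[0,0,0],0],
    [[0,0,0],[0,0,0],0],
    [[0,0,20],[0,0,0],0],
    [[-5,-10,40],[0,0,0],0],
    [[-30,-10,40],[0,0,0],0],
    [[-36,-10,10],[0,0,0],0],
    [[-36,-10,0],[0,0,0],0],
    [[-38,-10,0],[0,0,-2],0]
  ]
}}

```text
clock: 35.13
eef_pos: [0.2882, -0.383, 0.2043]
tool_rot: [0.868, 0.496, -0.0, 0.001]
ft_force: [-0.5, -1.0, -0.3]
grip_width: 0.0003
grasp_force: 0.0
```

Emit:
{"method": "drive_tool", "body": {
  "increments": [
    [[-38,-6,0],[0,0,-4],0],
    [[-38,-6,0],[0,0,-4],0],
    [[-38,-6,0],[0,0,-4],0],
    [[-38,0,0],[0,0,-4],0],
    [[-38,0,0],[0,0,-4],0],
    [[-38,0,0],[0,0,-4],0],
    [[-38,3,0],[0,0,-4],0],
    [[-38,3,0],[0,0,-4],0]
  ]
}}

```text
clock: 35.8
eef_pos: [-0.017, -0.3937, 0.2031]
tool_rot: [0.972, 0.236, -0.0, -0.001]
ft_force: [-0.1, -0.7, -0.3]
grip_width: -0.0002
grasp_force: 0.0
```

Emit:
{"method": "drive_tool", "body": {
  "increments": [
    [[-36,6,5],[0,0,-4],0],
    [[-36,9,5],[0,0,-4],0],
    [[-35,12,5],[0,0,-4],0],
    [[-34,15,5],[0,0,-4],0],
    [[-33,18,5],[0,0,-4],0],
    [[-30,20,5],[0,0,-4],0],
    [[0,0,0],[0,0,0],0]
  ]
}}

```text
clock: 36.38
eef_pos: [-0.2239, -0.3115, 0.2339]
tool_rot: [1.0, 0.025, -0.002, -0.001]
ft_force: [1.0, 0.0, 0.1]
grip_width: 0.0001
grasp_force: 0.0
```

```bash
python3 - <<'E'
from tip import *
np.set_printoptions(linewidth=220)
for n in("scene","top"):
    ims=[]
    for i in range(4): c=camera(n);ims.append(c["image"].astype(float))
    pickle.dump({"image":np.mean(ims,0),"K":c["K"],"view":c["view"]},open(n+"3.pkl","wb"))
print(get_obs()["eef_pos"],get_obs()["clock"])
for n in("scene","top"):
    a=pickle.load(open(n+".pkl","rb"))["image"];b=pickle.load(open(n+"3.pkl","rb"))["image"]
    m=(cv2.GaussianBlur(np.abs(a-b).max(2).astype(np.float32),(0,0),1)>22).astype(np.uint8)
    k,l,st,ce=cv2.connectedComponentsWithStats(m)
    print(n,[(st[i].tolist()) for i in range(1,k) if st[i,4]>4])
s=pickle.load(open("scene3.pkl","rb"));print(s["image"][222:240,366:392].max(2).astype(int))
for th in(0,.05,.1): print(th,proj(s,lid(p,th,[[2,-23,86],[-24,0,86],[-45.5,0,86],[2,23,86]])).round(1).tolist())
t3=pickle.load(open("top3.pkl","rb"));print(t3["image"][243:266,364:394].max(2).astype(int)); print(t3["image"][230:242,268:284].mean(2).astype(int))
E
```

```text
[-0.21819086 -0.3147167   0.23291045] 36.7833
scene [[429, 0, 4, 5, 15], [390, 0, 250, 281, 20657], [562, 0, 78, 25, 896], [597, 48, 6, 5, 25], [466, 57, 35, 117, 2329], [452, 149, 1, 6, 6], [451, 156, 1, 7, 7], [450, 165, 1, 6, 6], [449, 173, 1, 6, 6], [448, 181, 1, 5, 5], [447, 189, 1, 5, 5], [435, 195, 40, 53, 675], [446, 196, 1, 5, 5], [445, 205, 1, 5, 5], [444, 213, 1, 6, 6], [443, 220, 1, 6, 6], [376, 225, 13, 9, 50], [636, 227, 4, 6, 21], [438, 229, 5, 7, 23], [425, 298, 5, 14, 19]]
top [[278, 232, 5, 3, 11], [272, 237, 11, 8, 50], [381, 250, 4, 8, 25], [377, 260, 7, 4, 19], [191, 362, 155, 118, 8804]]
[[146 146 146 147 146 147 147 147 147 146 142 136 132 128 128 130 134 144 155 166 169 171 170 164 165 169]
 [145 146 146 146 145 147 148 147 149 147 141 135 130 127 128 129 139 152 161 169 175 175 171 171 171 176]
 [145 146 147 144 141 141 146 146 144 143 141 136 130 127 128 132 141 156 165 174 181 180 176 177 172 176]
 [144 145 145 138 119 121 134 134 121 119 130 130 128 128 129 130 141 159 171 178 182 179 176 175 170 173]
 [143 143 143 131  89  82 104 101  75  81 100 109 119 1
[... 4584 characters left out ...]
 255 255 255 255 232 234 255]
 [  0 255 255 255 191  79 110 241 220 255 255 255 255 255 255 255]
 [  1 255 255 255 115 146 151 137 119  99 124 245 219 255 255 255]
 [ 81 255 255 231 138 158 155 153 150 148 146 136 122  93 160 162]
 [189 255 255 120 164 167 164 161 158 155 154 153 162  93 111 177]
 [255 255 255 167 160 168 175 167 168 166 165 162 162  89 124 181]
 [255 255 255 200  88 113 147 151 166 171 177 171 147  62  75 151]
 [255 255 255 230  45 121 174  94 123 113 134 156 144 108  86 132]
 [255 254 255 218  63  43  32  32 170 124 107 109 184  94  88 110]
 [255 253 255 164 156  80  48  70  62  44  38  18  75 101  86 139]
 [255 253 255 130 195  93 107 109 149  83  47  54  62 102  83 157]]
```

```bash
python3 -c "
from workcell import *
print(job_done())"
```

```text
the job is handed in; nothing more can be done
None
```

I handed the job in at about 37 s: the jar dip (about 2 s), the beaker rinse (about 1 s), the tester back in its stand and the lid pressed shut until it stopped. The last pictures show nothing else moved.

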